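# Square up a stack of microscope carrier plates

### The arm

A 6-joint arm with a two-finger parallel gripper is mounted at the origin on the work surface. World frame = base frame: x ahead of the robot, y to its left, z up, the work surface at z = 0. Lengths are in m, angles in degrees, forces in N, time in s.
With the tool pointing down it reaches from about 0.3 to 0.75 m from the base axis. Payload 8.5 kg.
Tool frame: the origin (TCP) lies at the very end of the fingers, on their centre line; the grasp point (between the pads) lies 19 mm behind it; z points along the fingers, y is the direction in which the jaws open and shut (so a half turn about z gives the same grasp; the last joint's range is limited). The gripper opens to 85 mm and grips with 20 to 120 N. Pads are 22 mm wide; open, the fingers measure 114 mm over their backs; the gripper's body (76 mm by 85 mm) begins 54 mm behind the grasp point. The pads swing forward as they close: fully open they stand 13 mm farther back than shut.
Start: joints at [63.18, 21.807, 74.336, -0, 83.858, -12.336], TCP at [0.138, 0.533, 0.231] pointing down, gripper open.
Joint ranges: [-178.18, 178.18], [-50.72, 133.34], [12.68, 142.11], [-81.47, 261.47], [9.98, 163.14], [-165.26, 165.26]. Speed limits (degrees/s): [136.94, 136.94, 180, 180, 180, 180].

### API

Orientations are given as a 3x3 rotation matrix whose columns are the frame's x, y, z axes.
In Python, from rig import env, vision, close_job, spotter gives the robot as it stands. The module is installed in compiled form; this text tells all that it offers.
- The arm moves only by the tool jog_arm, never from a script. Its argument "plan" is a list that holds one entry, the list of rows, each a list of 6 numbers: the shift along the tool's x, y, z in units of 40 mm (1.0 is 40 mm), then the turn, a rotation vector about the tool's x, y, z in units of 0.15 rad (1.0 is 0.15 rad). A call has 1 to 10 rows; each row shifts and turns the commanded pose from where the row before left it, along the tool's axes as they then stand; what a row does not reach is not made up. A row lasts 1/10 s, in which the tool goes at most 50 mm and 8.59 degrees, less where a joint would pass 70% of its speed; a pose out of reach is approached as far as the arm can. A call with a number of a shift or a turn outside -1 to 1 is refused whole. A call with a gripper value outside its range is refused whole. "grip" is the opening, from -1 (shut) to 1 (fully open), set as the call begins (left out, the last holds). The fingers move at their own pace and stop on an object; "squeeze" is the grip in N (left out, the last holds). Time passes only in rows, so rows that do not move let the fingers close. It gives the time, the measured TCP pose, the force and the opening at its end, in the units of the state.
- env.observe(): the state, without advancing time (a new reading comes with each control period).
- vision.get_image(name): name is "side" or "top"; returns (picture, depth): 420x560x3 uint8, red, green, blue; 420x560 float32, m along the optical axis (not along the pixel's ray), 0 where there is no reading.
- vision.camera_info(name): a dict with "fx", "fy", "cx", "cy" (pixels), "rvec" (rotation vector, rad) and "tvec" (3), from world to camera coordinates, as OpenCV has them. Camera axes: x right, y down, z forward; pixel columns grow to the right and rows downward; lengths in m; the calibration is good to about 2 mm. A picture is of the moment at which its call begins. camera_info takes no time and is no camera call.
- close_job(): hands the job in, once; it reports no verdict.
Trained networks look in the newest picture that a camera, given by its name, has taken for a name from the list of things; names that differ only in an ending like _2 or _b are one class to them, and where a whole thing is asked for, a point or a joint stands for the part that bears it (a point fixed in the world has none). Each returns a list of dicts, best first, with "score" (0 to 1); they miss things now and then, are a little off and sometimes report something else, mostly with a low value. They report only what shows in the picture. A call takes as long as a camera call.
- spotter.trace(camera, query): "pixels" (420x560 bool, what is visible of it) and "rect" ([left, top, right, bottom] in pixels, round what is visible of it).
The state is a dict: "time_s": time; "q": joint angles; "qvel": joint speeds; "joint_efforts": joint torques, N m; "position": TCP position; "tool_rot": TCP orientation; "ft_force": force on the tool from outside, world axes, zero at the start; "wrist_torque": the same for the moment, N m; "grip_width": finger opening in m.
Only numpy, scipy, OpenCV 4.12 (cv2) and the standard library are available. Lean on these libraries where they do the work, as an engineer would, in place of code of your own. Each camera call takes 0.05 s, during which the arm holds its last target.

### The job

The four specimen carrier plates lie in an untidy stack on the squaring stand. Tap and push their edges gently, never forcing them, until the whole stack sits flush against both the long fence and the end stop, wherever the stop has been set, with all edges in line and the plates still flat in their order. Leave the other things on the desk where they are and take the hand away.

Things in the scene. Friction and masses are not known exactly. Their poses are not given: they have to be found in the camera images.
- stand: Squaring stand fixed to the table. Its aluminium deck is 20 mm high and spans x -59 to +35, y -45 to +105 mm in its frame. Origin on the table, under the centre of a squared stack with the end stop in mid-range; z up. The deck is smaller than the plates: on the open sides (+x and -y) they overhang its edge, so fingers can reach down past the lowest plate.
- fence_face (a point): Point on the inner face of the stand's long black fence, at deck height (20 mm), at stand x = -43, y = 0 mm. The face is the plane stand x = -43 mm, looks to stand +x, runs y -75 to +115 mm; fence 16 mm thick, its top 42 mm above the table. The plates' 128 mm edges (their -x edges) go against it. Axes as the stand's.
- stop_zone (a point): Middle of the end stop's range, at deck height, stand x 0, y +64 mm. Black stop bar: 76 mm along x, 16 mm thick, top 42 mm above the table, brass screw 8 mm higher. It is rigidly screwed down; its face looks to stand -y and is set anywhere from 8 mm before to 8 mm beyond this point along y. The setting is not measured: find it by touch or sight.
- plate1: Blue carrier plate, number 1 of 4 from the bottom, glass slides let in flush: 86 mm along x, 128 mm along y, 6 mm thick, 0.09 to 0.16 kg. Origin at the centre of its underside, 20 mm above the table. Starts 10 to 25 mm off, askew by up to 0.1 rad. Sliding the whole stack takes up to about 7 N; pressing it on fence or stop with over 40 N chips it.
- plate2: White carrier plate, number 2 of 4 from the bottom, glass slides let in flush: 86 mm along x, 128 mm along y, 6 mm thick, 0.09 to 0.16 kg. Origin at the centre of its underside, 26 mm above the table. Starts 10 to 25 mm off, askew by up to 0.1 rad. Sliding the whole stack takes up to about 7 N; pressing it on fence or stop with over 40 N chips it.
- plate3: Green carrier plate, number 3 of 4 from the bottom, glass slides let in flush: 86 mm along x, 128 mm along y, 6 mm thick, 0.09 to 0.16 kg. Origin at the centre of its underside, 32 mm above the table. Starts 10 to 25 mm off, askew by up to 0.1 rad. Sliding the whole stack takes up to about 7 N; pressing it on fence or stop with over 40 N chips it.
- plate4: Orange carrier plate, number 4 of 4 from the bottom, glass slides let in flush: 86 mm along x, 128 mm along y, 6 mm thick, 0.09 to 0.16 kg. Origin at the centre of its underside, 38 mm above the table. Starts 10 to 25 mm off, askew by up to 0.1 rad. Sliding the whole stack takes up to about 7 N; pressing it on fence or stop with over 40 N chips it.
- slidebox: Closed slide box, blue with white lid, 100 x 85 x 36 mm, bystander. Origin at the centre of its underside.
- dropper: Small bottle with black cap, 40 mm diameter, 75 mm high, bystander. Origin at the centre of its underside.
- mouse: Black computer mouse, 105 x 60 x 26 mm, bystander. Origin at the centre of its underside.

How it is judged:
By the outcome, as a careful person would: the job done as asked, in the order asked, and still so for the second after the job is handed in, with the robot touching nothing.
It also fails if it takes over 64 s, if anything falls off the work surface, if the arm or the gripper's body presses on something with over 40 N, if the wrist force passes 120 N, or if a joint passes its speed limit or range.

## Working session

There is one attempt and no reset: what is moved stays moved. The work goes in short steps, Python scripts to look and compute and a tool call to move; the robot and the scene stay as the last step left them, time stands still between calls to the robot, and variables do not carry over. Pictures are saved under pics/ and viewed, and the job is handed in when it is done.

Besides the shell and the picture viewer there is one more tool, called after "Call:" by a JSON object that holds its "op" and its "data". jog_arm: Moves the arm, as the interface text tells. Its arguments: {"type":"object","properties":{"plan":{"type":"array"},"grip":{"type":"number"},"squeeze":{"type":"number"}},"required":["plan"]}

```bash
mkdir -p pics; ls
cat > h.py <<'E'
import numpy as np, cv2
from rig import env, vision, close_job, spotter
def snap(n,fn=None):
    im,d=vision.get_image(n)
    if fn: cv2.imwrite('pics/'+fn,im[:,:,::-1])
    return im,d
def cam(n):
    c=vision.camera_info(n); R,_=cv2.Rodrigues(np.array(c['rvec'],float)); return c,R,np.array(c['tvec'],float).ravel()
def cloud(n,d):
    c,R,t=cam(n); v,u=np.indices(d.shape)
    P=np.stack([(u-c['cx'])/c['fx']*d,(v-c['cy'])/c['fy']*d,d],-1)
    return (P-t)@R
E
python3 - <<'E'
from h import *
for n in('top','side'):
    im,d=snap(n,n+'0.png'); np.save(n+'0d.npy',d); c,R,t=cam(n); print(n,c['fx'],-R.T@t)
s=env.observe(); print(s)
E
```

```text
pics
top 521.3448005924071 [ 0.4361818  -0.00467224  1.21167771]
side 479.9863645535077 [ 0.16786038 -0.88496862  0.92738872]
{'time_s': 0.1, 'q': array([ 6.31792023e+01,  2.18373659e+01,  7.43786443e+01,  1.25665527e-03,
        8.38579531e+01, -1.23347266e+01]), 'qvel': array([-0.02430694, -0.14293949, -0.08670575,  0.00317194,  0.05765891,
        0.01572125]), 'joint_efforts': array([ 4.29170992e-03, -4.49218476e+01, -2.31654400e+01, -1.42253448e-04,
        3.75534451e-03, -2.92210757e-05]), 'position': array([0.1374484 , 0.53228458, 0.23078171]), 'tool_rot': array([[-9.68207800e-01,  2.50146543e-01, -6.01918164e-04],
       [ 2.50147090e-01,  9.68207172e-01, -1.14219077e-03],
       [ 2.97066412e-04, -1.25644609e-03, -9.99999167e-01]]), 'ft_force': array([-0.65966468, -0.86114831, -0.48628813]), 'wrist_torque': array([ 0.03756781,  0.06580226, -0.00048661]), 'grip_width': 0.08545245836767072}
```

View pics/top0.png

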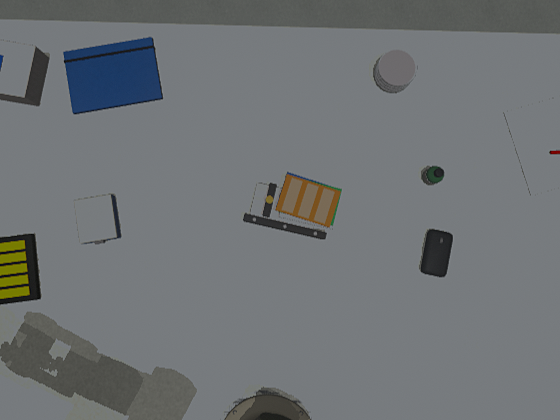

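View pics/side0.png

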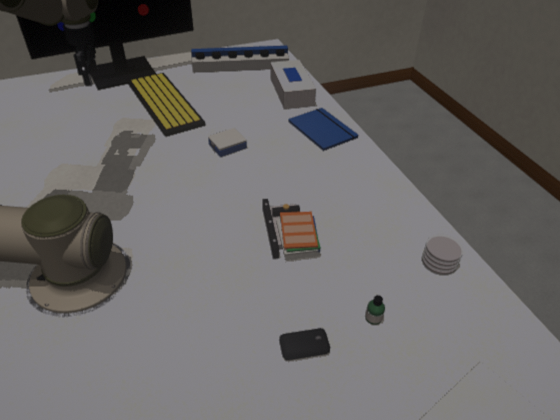

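Run:
```python
from h import *
im=cv2.imread('pics/top0.png'); 
cv2.imwrite('pics/topz.png',cv2.resize(im[160:250,230:350],None,fx=6,fy=6,interpolation=cv2.INTER_CUBIC))
im=cv2.imread('pics/side0.png'); 
cv2.imwrite('pics/sidez.png',cv2.resize(im[190:265,250:340],None,fx=8,fy=8,interpolation=cv2.INTER_CUBIC))
P=cloud('top',np.load('top0d.npy'))
for p in [(268,198),(310,200),(285,226),(285,228),(245,218),(324,235),(270,215)]: print(p,P[p[1],p[0]].round(4))
for q in ['stand','plate1','plate2','plate3','plate4','fence_face']:
    for r in spotter.trace('top',q)[:2]: print(q,r['score'],r['rect'],r['pixels'].sum())
```

```text
(268, 198) [0.5527 0.0088 0.0495]
(310, 200) [ 0.5507 -0.0859  0.043 ]
(285, 226) [ 0.4909 -0.0305  0.045 ]
(285, 228) [ 0.4865 -0.0306  0.0446]
(245, 218) [0.5072 0.0594 0.0444]
(324, 235) [ 0.4725 -0.1185  0.0424]
(270, 215) [0.5164 0.0037 0.0243]
stand 0.63 [244.5, 184.4, 327.0, 241.8] 1578
plate1 0.55 [278.3, 212.2, 337.8, 228.4] 183
plate2 0.55 [278.3, 212.2, 337.8, 228.4] 183
plate3 0.55 [278.3, 212.2, 337.8, 228.4] 183
plate4 0.55 [278.3, 212.2, 337.8, 228.4] 183
fence_face 0.69 [240.6, 183.6, 326.9, 238.8] 1532
fence_face 0.59 [279.8, 177.7, 341.8, 226.4] 2086
```

View pics/topz.png

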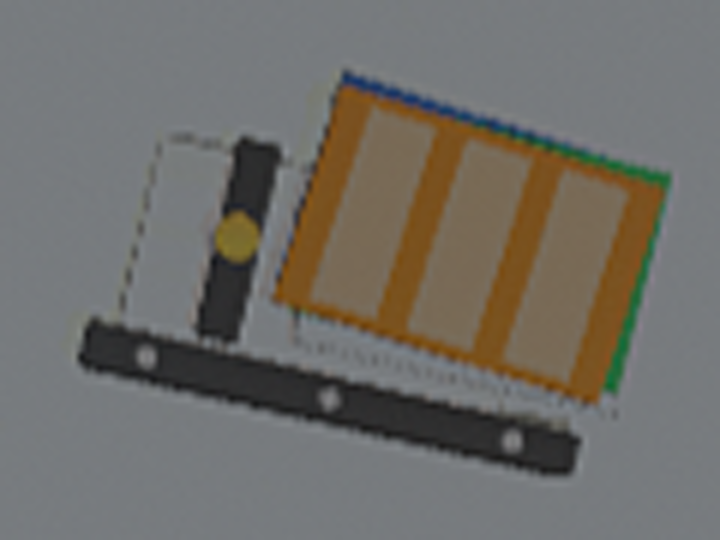

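View pics/sidez.png

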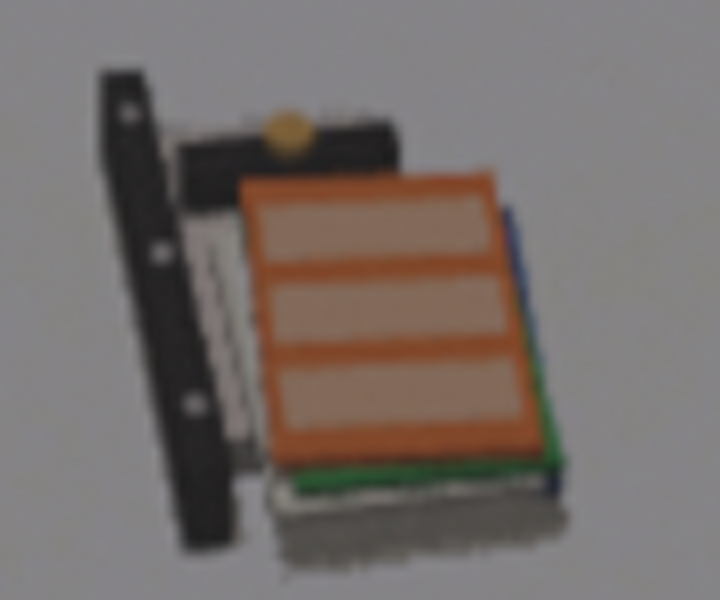

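```bash
cat >> h.py <<'E'
def ray(n,uv,z):
    c,R,t=cam(n); uv=np.atleast_2d(uv).astype(float)
    d=np.c_[(uv[:,0]-c['cx'])/c['fx'],(uv[:,1]-c['cy'])/c['fy'],np.ones(len(uv))]@R
    C=-R.T@t; return C+d*((z-C[2])/d[:,2])[:,None]
def rects(im,mask,z,off,minA=60,k=4):
    out=[]
    for cn in cv2.findContours(mask.astype('uint8'),cv2.RETR_EXTERNAL,cv2.CHAIN_APPROX_NONE)[0]:
        if cv2.contourArea(cn)<minA: continue
        uv=(cn[:,0,:]+.5)/k-.5+np.array(off)
        w=ray('top',uv,z)[:,:2]
        (c,s,a)=cv2.minAreaRect((w*1000).astype('float32')); out.append((np.array(c),np.array(s),a))
    return out
E
python3 - <<'E'
from h import *
im=cv2.imread('pics/top0.png')[160:250,230:350]
b=cv2.resize(im,None,fx=4,fy=4,interpolation=cv2.INTER_CUBIC).astype(int)
off=(230,160)
dark=b.max(2)<82
print(b[60:70,0:3].mean((0,1)), 'fence')
for r in rects(b,dark,.042,off,300): print(np.round(r[0],1),np.round(r[1],1),round(r[2],2))
hsv=cv2.cvtColor(b.astype('uint8').clip(0,255),cv2.COLOR_BGR2HSV)
org=(b[:,:,2]-b[:,:,0]>20); org[:, :180]=0
org=cv2.morphologyEx(org.astype('uint8'),cv2.MORPH_CLOSE,np.ones((5,5)))
for r in rects(b,org,.044,off,3000): print('orange',np.round(r[0],1),np.round(r[1],1),round(r[2],2))
E
```

```text
[126.4        123.26666667 119.        ] fence
[491.  -29.3] [190.3  19.9] 78.21
[529.1  10.5] [17.5 36.5] 77.2
[572.    2.2] [18.9 32.8] 75.59
orange [549.9 -80.6] [129.9  88.1] 73.4
```

```bash
cat >> h.py <<'E'
O=np.array([537.5,-59.3]); A=np.deg2rad(-11.8)
X=np.array([np.cos(A),np.sin(A)]); Y=np.array([-np.sin(A),np.cos(A)])
def stand(p): d=np.array(p)[:2]*1000-O; return np.array([d@X,d@Y,p[2]*1000])
def st():
    s=env.observe(); R=s['tool_rot']
    print('t',round(s['time_s'],2),'stand',stand(s['position']).round(1),'F',s['ft_force'].round(1),'w',round(s['grip_width'],3)); return s
def to(x,y,z,yaw=180): # yaw deg of tool x relative stand x
    from scipy.spatial.transform import Rotation as Ro
    s=st(); a=A+np.deg2rad(yaw); R=s['tool_rot']
    p=O+x*X+y*Y; p=np.array([p[0],p[1],z])/1000
    T=np.array([[np.cos(a),np.sin(a),0],[np.sin(a),-np.cos(a),0],[0,0,-1]])
    print('shift units',(R.T@(p-s['position'])/.04).round(2),'turn units',(Ro.from_matrix(R.T@T).as_rotvec()/.15).round(3))
E
python3 - <<'E'
from h import *
to(100,-8,180)
E
```

```text
t 0.4 stand [-512.5  497.5  231.2] F [-0.2 -0.3  0.1] w 0.085
shift units [-15.89 -11.91   1.28] turn units [-0.002 -0.001 -0.312]
```

Call:
{"op": "jog_arm", "data": {"plan": [[[-0.8, -0.6, 0.05, 0, 0, -0.1], [-0.8, -0.6, 0.05, 0, 0, -0.1], [-0.8, -0.6, 0.05, 0, 0, -0.11], [-0.8, -0.6, 0.05, 0, 0, 0], [-0.8, -0.6, 0.05, 0, 0, 0], [-0.8, -0.6, 0.05, 0, 0, 0], [-0.8, -0.6, 0.05, 0, 0, 0], [-0.8, -0.6, 0.05, 0, 0, 0], [-0.8, -0.6, 0.05, 0, 0, 0], [-0.8, -0.6, 0.05, 0, 0, 0]]], "grip": 0.15}}

```text
time_s: 1.4
position: [0.3996, 0.2282, 0.2114]
tool_rot: [[-0.979, 0.205, 0.0], [0.205, 0.979, 0.0], [-0.0, 0.0, -1.0]]
ft_force: [0.4, 0.4, -0.4]
grip_width: 0.0491
```

Call:
{"op": "jog_arm", "data": {"plan": [[[-0.8, -0.6, 0.05, 0, 0, 0], [-0.8, -0.6, 0.05, 0, 0, 0], [-0.8, -0.6, 0.05, 0, 0, 0], [-0.8, -0.6, 0.05, 0, 0, 0], [-0.8, -0.6, 0.05, 0, 0, 0], [-0.8, -0.6, 0.05, 0, 0, 0], [-0.8, -0.6, 0.05, 0, 0, 0], [-0.8, -0.6, 0.05, 0, 0, 0], [-0.8, -0.6, 0.05, 0, 0, 0], [-0.5, -0.4, 0.05, 0, 0, 0]]]}}

```text
time_s: 2.4
position: [0.654, -0.0629, 0.1907]
tool_rot: [[-0.979, 0.206, -0.0], [0.206, 0.979, -0.0], [-0.0, -0.0, -1.0]]
ft_force: [0.7, -0.3, -0.5]
grip_width: 0.0493
```

Run:
```python
from h import *
to(100,-8,60)
snap('side','s1.png')
im=cv2.imread('pics/s1.png'); cv2.imwrite('pics/s1z.png',cv2.resize(im[100:280,200:400],None,fx=3.5,fy=3.5,interpolation=cv2.INTER_CUBIC))
```

```text
t 2.4 stand [114.7  20.3 190.7] F [ 0.7 -0.3 -0.5] w 0.049
shift units [ 0.37 -0.71  3.27] turn units [-0.002  0.    -0.012]
```

View pics/s1z.png

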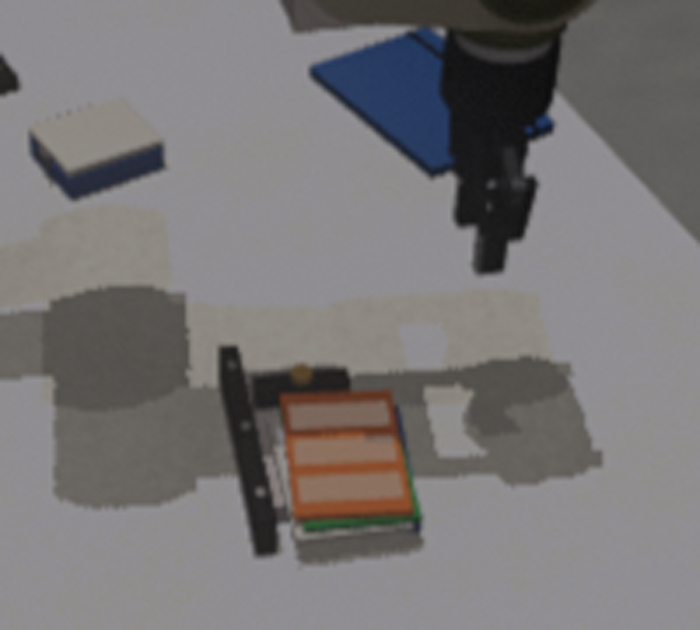

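The gripper (fingers ending near zoom (490,270)) hangs beside the open +x side of the stack, clear of it. I'll go down next.

Call:
{"op": "jog_arm", "data": {"plan": [[[0, -0.44, 0.5, 0, 0, -0.01], [0, -0.44, 0.6, 0, 0, 0], [0, 0, 0.7, 0, 0, 0], [0, 0, 0.7, 0, 0, 0], [0, 0, 0.7, 0, 0, 0], [0, 0, 0.6, 0, 0, 0], [0, 0, 0.4, 0, 0, 0], [0, 0, 0.25, 0, 0, 0], [0, 0, 0.1, 0, 0, 0]]]}}

```text
time_s: 3.35
position: [0.6452, -0.0948, 0.0085]
tool_rot: [[-0.979, 0.203, -0.001], [0.203, 0.979, 0.0], [0.001, 0.0, -1.0]]
ft_force: [0.7, 0.5, -0.3]
grip_width: 0.049
```

Run:
```python
from h import *
to(85,-15,7)
snap('side','s2.png')
im=cv2.imread('pics/s2.png'); cv2.imwrite('pics/s2z.png',cv2.resize(im[180:280,240:360],None,fx=6,fy=6,interpolation=cv2.INTER_CUBIC))
```

```text
t 3.35 stand [112.7 -12.7   8.5] F [ 0.7  0.5 -0.3] w 0.049
shift units [ 0.69 -0.06  0.04] turn units [ 0.001 -0.008  0.008]
```

View pics/s2z.png

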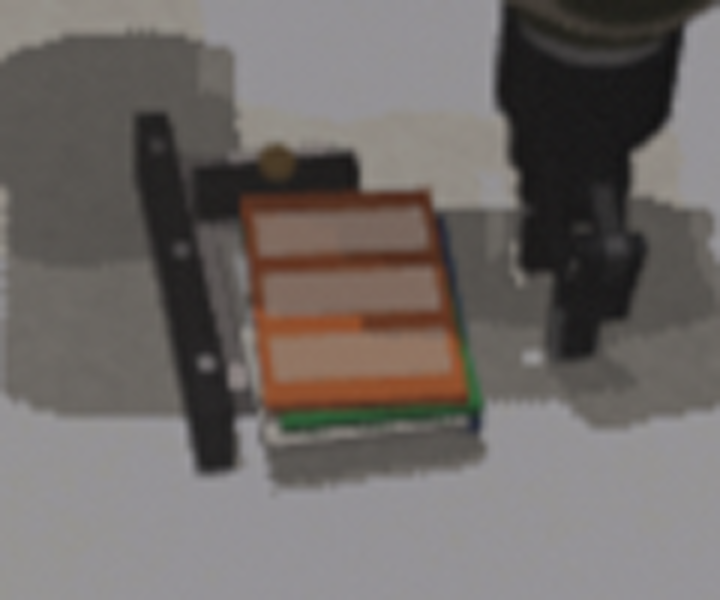

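Fingertips sit just above the table at zoom (575,355), about 20 mm from the plates. Now the slow push towards the fence.

Call:
{"op": "jog_arm", "data": {"plan": [[[0.15, 0, 0, 0, 0, 0], [0.15, 0, 0, 0, 0, 0], [0.1, 0, 0.03, 0, 0, 0.01], [0.06, 0, 0, 0, 0, 0], [0.05, 0, 0, 0, 0, 0], [0.05, 0, 0, 0, 0, 0], [0.05, 0, 0, 0, 0, 0], [0.05, 0, 0, 0, 0, 0], [0.05, 0, 0, 0, 0, 0]]]}}

```text
time_s: 4.3
position: [0.6175, -0.0892, 0.0081]
tool_rot: [[-0.979, 0.205, -0.0], [0.205, 0.979, -0.0], [0.0, -0.0, -1.0]]
ft_force: [-0.0, -0.0, -1.3]
grip_width: 0.0487
```

Run:
```python
from h import *
to(54,-15,7)
```

```text
t 4.3 stand [ 84.5 -12.9   8.1] F [-0.  -0.  -1.3] w 0.049
shift units [ 0.76 -0.05  0.03] turn units [-0.    -0.    -0.003]
```

Call:
{"op": "jog_arm", "data": {"plan": [[[0.05, 0, 0, 0, 0, 0], [0.05, 0, 0, 0, 0, 0], [0.05, 0, 0, 0, 0, 0], [0.05, 0, 0, 0, 0, 0], [0.05, 0, 0, 0, 0, 0]]]}}

```text
time_s: 4.8
position: [0.6079, -0.0871, 0.0082]
tool_rot: [[-0.979, 0.205, 0.0], [0.205, 0.979, -0.0], [-0.0, 0.0, -1.0]]
ft_force: [1.4, 1.1, -1.0]
grip_width: 0.0491
```

Call:
{"op": "jog_arm", "data": {"plan": [[[0.04, 0, 0, 0, 0, 0], [0.04, 0, 0, 0, 0, 0], [0.04, 0, 0, 0, 0, 0], [0.04, 0, 0, 0, 0, 0]]]}}

```text
time_s: 5.2
position: [0.6017, -0.0859, 0.0082]
tool_rot: [[-0.979, 0.205, 0.0], [0.205, 0.979, -0.0], [-0.0, -0.0, -1.0]]
ft_force: [2.7, 1.0, -0.7]
grip_width: 0.0491
```

Run:
```python
from h import *
to(54,-15,7)
snap('side','s3.png')
im=cv2.imread('pics/s3.png'); cv2.imwrite('pics/s3z.png',cv2.resize(im[180:280,240:360],None,fx=6,fy=6,interpolation=cv2.INTER_CUBIC))
```

```text
t 5.2 stand [ 68.2 -12.9   8.2] F [ 2.7  1.  -0.7] w 0.049
shift units [ 0.36 -0.05  0.03] turn units [-0.     0.003 -0.002]
```

View pics/s3z.png

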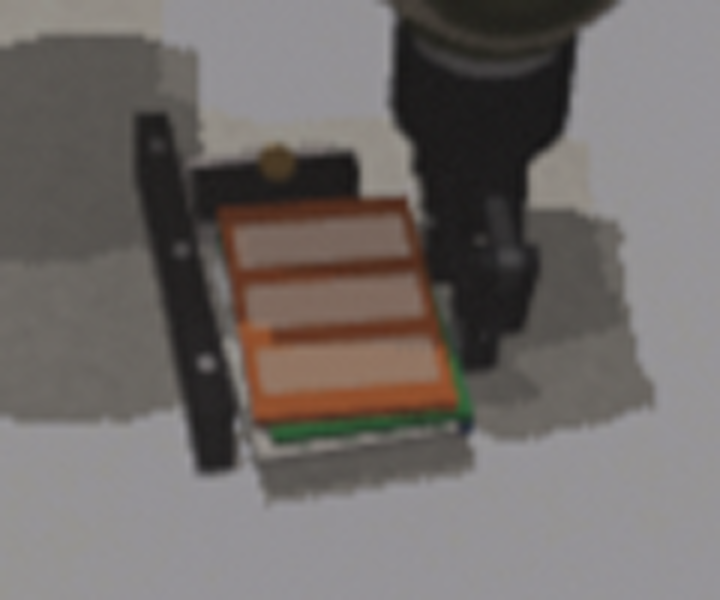

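The stack is moving towards the fence and turning; the finger is at zoom (480,355). I'll continue.

Call:
{"op": "jog_arm", "data": {"plan": [[[0.04, 0, 0, 0, 0, 0], [0.04, 0, 0, 0, 0, 0], [0.04, 0, 0, 0, 0, 0], [0.04, 0, 0, 0, 0, 0], [0.04, 0, 0, 0, 0, 0]]]}}

```text
time_s: 5.75
position: [0.5939, -0.0843, 0.0082]
tool_rot: [[-0.979, 0.205, 0.001], [0.205, 0.979, -0.0], [-0.001, -0.0, -1.0]]
ft_force: [3.1, -1.1, -1.6]
grip_width: 0.0494
```

Call:
{"op": "jog_arm", "data": {"plan": [[[0.02, 0, 0, 0, 0, 0], [0.02, 0, 0, 0, 0, 0], [0.02, 0, 0, 0, 0, 0]]]}}

```text
time_s: 6.05
position: [0.5917, -0.0837, 0.0082]
tool_rot: [[-0.979, 0.205, 0.001], [0.205, 0.979, -0.0], [-0.001, 0.0, -1.0]]
ft_force: [5.1, -0.3, -1.6]
grip_width: 0.0491
```

Run:
```python
from h import *
to(54,-15,7)
snap('side','s4.png')
im=cv2.imread('pics/s4.png'); cv2.imwrite('pics/s4z.png',cv2.resize(im[180:280,240:360],None,fx=6,fy=6,interpolation=cv2.INTER_CUBIC))
```

```text
t 6.05 stand [ 58.  -12.8   8.2] F [ 5.1 -0.3 -1.6] w 0.049
shift units [ 0.1  -0.05  0.03] turn units [ 0.     0.004 -0.002]
```

View pics/s4z.png

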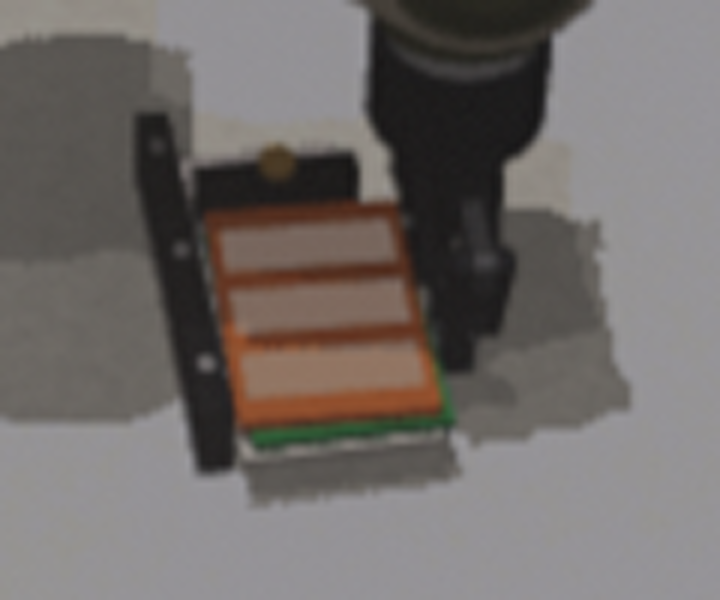

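The edges are nearly at the fence. I'll advance in small steps and watch the force.

Call:
{"op": "jog_arm", "data": {"plan": [[[0.02, 0, 0, 0, 0, 0], [0.02, 0, 0, 0, 0, 0]]]}}

```text
time_s: 6.3
position: [0.5901, -0.0834, 0.0082]
tool_rot: [[-0.979, 0.205, 0.001], [0.205, 0.979, -0.0], [-0.001, 0.0, -1.0]]
ft_force: [4.7, -0.4, -1.0]
grip_width: 0.049
```

Call:
{"op": "jog_arm", "data": {"plan": [[[0.02, 0, 0, 0, 0, 0], [0.01, 0, 0, 0, 0, 0]]]}}

```text
time_s: 6.5
position: [0.5889, -0.0832, 0.0082]
tool_rot: [[-0.979, 0.205, 0.0], [0.205, 0.979, -0.0], [-0.0, 0.0, -1.0]]
ft_force: [5.0, -0.5, -1.6]
grip_width: 0.0488
```

Call:
{"op": "jog_arm", "data": {"plan": [[[0.02, 0, 0, 0, 0, 0], [0.01, 0, 0, 0, 0, 0]]]}}

```text
time_s: 6.7
position: [0.5877, -0.0829, 0.0082]
tool_rot: [[-0.979, 0.205, 0.001], [0.205, 0.979, -0.0], [-0.001, 0.0, -1.0]]
ft_force: [4.6, -0.6, -1.7]
grip_width: 0.0489
```

Call:
{"op": "jog_arm", "data": {"plan": [[[0.02, 0, 0, 0, 0, 0], [0.01, 0, 0, 0, 0, 0]]]}}

```text
time_s: 6.9
position: [0.5872, -0.0828, 0.0083]
tool_rot: [[-0.979, 0.205, 0.002], [0.205, 0.979, -0.0], [-0.002, 0.0, -1.0]]
ft_force: [8.6, -0.6, -2.2]
grip_width: 0.0495
```

Run:
```python
from h import *
to(54,-15,7)
snap('side','s5.png')
im=cv2.imread('pics/s5.png'); cv2.imwrite('pics/s5z.png',cv2.resize(im[180:280,240:360],None,fx=6,fy=6,interpolation=cv2.INTER_CUBIC))
```

```text
t 6.9 stand [ 53.4 -12.9   8.3] F [ 8.6 -0.6 -2.2] w 0.049
shift units [-0.01 -0.05  0.03] turn units [ 0.     0.015 -0.004]
```

View pics/s5z.png

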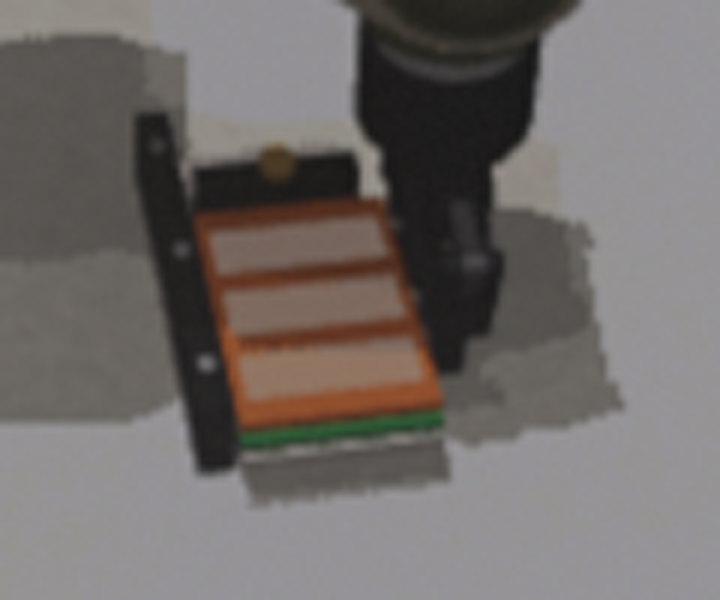

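Call:
{"op": "jog_arm", "data": {"plan": [[[0.02, 0, 0, 0, 0, 0], [0, 0, 0, 0, 0, 0]]]}}

```text
time_s: 7.15
position: [0.5872, -0.0829, 0.0087]
tool_rot: [[-0.979, 0.205, 0.004], [0.205, 0.979, -0.001], [-0.004, -0.0, -1.0]]
ft_force: [9.5, -0.7, -2.0]
grip_width: 0.0492
```

Run:
```python
from h import *
to(54,-15,7)
```

```text
t 7.15 stand [ 53.5 -12.9   8.7] F [ 9.5 -0.7 -2. ] w 0.049
shift units [-0.01 -0.05  0.04] turn units [-0.     0.029 -0.005]
```

Call:
{"op": "jog_arm", "data": {"plan": [[[0.03, 0, 0, 0, 0, 0], [0.0, 0, 0, 0, 0, 0], [0.0, 0, 0, 0, 0, 0]]]}}

```text
time_s: 7.45
position: [0.5873, -0.0829, 0.0092]
tool_rot: [[-0.979, 0.205, 0.007], [0.205, 0.979, -0.002], [-0.008, -0.0, -1.0]]
ft_force: [14.8, -0.1, -2.2]
grip_width: 0.0494
```

Call:
{"op": "jog_arm", "data": {"plan": [[[-0.1, 0, 0, 0, 0, 0], [-0.3, 0, 0, 0, 0, 0], [-0.4, 0, -0.1, 0, 0, 0], [-0.1, 0, -0.6, 0, 0, 0], [0, 0, -0.7, 0, 0, 0], [0, 0, -0.8, 0, 0, 0]]]}}

```text
time_s: 8.05
position: [0.6182, -0.0892, 0.0959]
tool_rot: [[-0.979, 0.205, -0.005], [0.205, 0.979, 0.002], [0.005, 0.0, -1.0]]
ft_force: [-0.5, 0.1, 0.0]
grip_width: 0.0491
```

Run:
```python
from h import *
to(3,-125,95,90); to(3,-125,95,-90); print(env.observe()['q'].round(1))
```

```text
t 8.05 stand [ 85.1 -12.8  95.9] F [-0.5  0.1  0. ] w 0.049
shift units [ 2.05 -2.81  0.03] turn units [-0.025 -0.03  10.469]
t 8.05 stand [ 85.1 -12.8  95.9] F [-0.5  0.1  0. ] w 0.049
shift units [ 2.05 -2.81  0.03] turn units [  0.03   -0.025 -10.475]
[-19.   36.1  72.8  -0.   71.4 -97.2]
```

Call:
{"op": "jog_arm", "data": {"plan": [[[0.51, -0.7, 0, -0.025, -0.03, 0], [0.51, -0.7, 0, 0, 0, 0], [0.51, -0.7, 0, 0, 0, 0], [0.51, -0.7, 0, 0, 0, 0], [0, 0, 0, 0, 0, 0.95], [0, 0, 0, 0, 0, 0.95], [0, 0, 0, 0, 0, 0.95], [0, 0, 0, 0, 0, 0.95], [0, 0, 0, 0, 0, 0.95], [0, 0, 0, 0, 0, 0.95]]], "grip": 0}}

```text
time_s: 9.05
position: [0.5157, -0.1819, 0.0951]
tool_rot: [[-0.483, 0.876, 0.002], [0.876, 0.483, 0.004], [0.003, 0.004, -1.0]]
ft_force: [-1.2, -0.5, 0.1]
grip_width: 0.0427
```

Call:
{"op": "jog_arm", "data": {"plan": [[[0, 0, 0, 0, 0, 0.95], [0, 0, 0, 0, 0, 0.95], [0, 0, 0, 0, 0, 0.95], [0, 0, 0, 0, 0, 0.95], [0, 0, 0, 0, 0, 0.95], [0, 0, 0, 0, 0, 0]]]}}

```text
time_s: 9.65
position: [0.5159, -0.182, 0.0951]
tool_rot: [[0.203, 0.979, 0.003], [0.979, -0.203, 0.004], [0.005, 0.002, -1.0]]
ft_force: [-0.6, -0.1, -0.4]
grip_width: 0.0428
```

Run:
```python
from h import *
to(3,-120,8,90); 
for n in('side','top'): snap(n,n+'6.png')
im=cv2.imread('pics/side6.png'); cv2.imwrite('pics/side6z.png',cv2.resize(im[180:280,240:360],None,fx=6,fy=6,interpolation=cv2.INTER_CUBIC))
im=cv2.imread('pics/top6.png'); cv2.imwrite('pics/top6z.png',cv2.resize(im[160:250,230:350],None,fx=6,fy=6,interpolation=cv2.INTER_CUBIC))
```

```text
t 9.65 stand [   4.  -124.5   95.1] F [-0.6 -0.1 -0.4] w 0.043
shift units [ 0.1  -0.03  2.18] turn units [ 0.011 -0.031  0.011]
```

View pics/side6z.png

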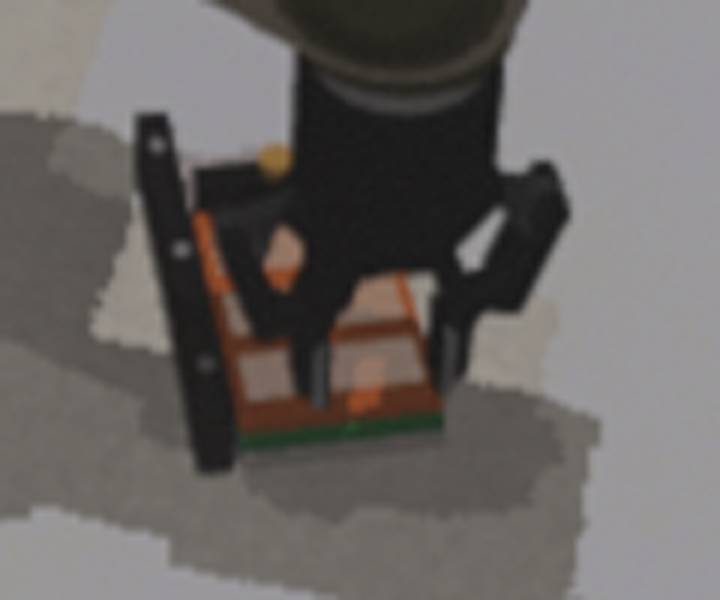

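View pics/top6z.png

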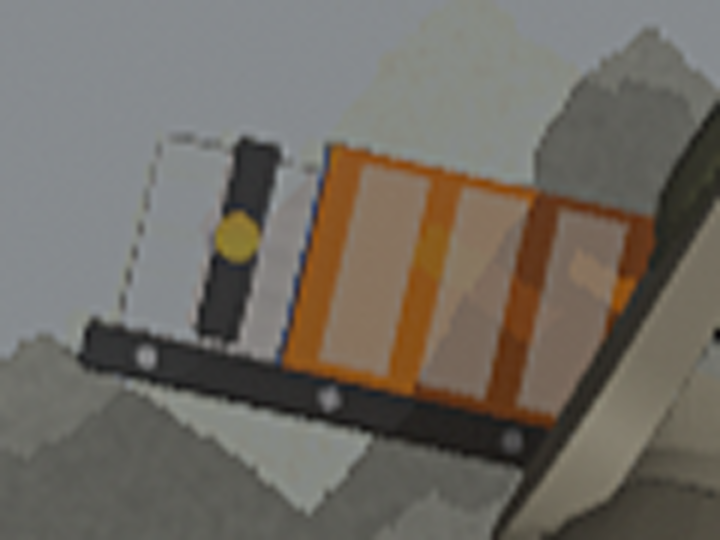

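The stack lies parallel against the fence. The gap to the stop, between zoom (275,160) and (325,150), is about 20 mm. I'll go down on the -y side.

Call:
{"op": "jog_arm", "data": {"plan": [[[0, 0, 0.5, 0, -0.02, 0.01], [0, 0, 0.6, 0, 0, 0], [0, 0, 0.5, 0, 0, 0], [0, 0, 0.35, 0, 0, 0], [0, 0, 0.18, 0, 0, 0], [0.1, 0, 0.05, 0, 0, 0], [0.1, 0, 0, 0, 0, 0], [0.1, 0, 0, 0, 0, 0], [0.05, 0, 0, 0, 0, 0]]]}}

```text
time_s: 10.65
position: [0.5204, -0.1683, 0.009]
tool_rot: [[0.202, 0.979, 0.005], [0.979, -0.202, -0.001], [0.0, 0.005, -1.0]]
ft_force: [-0.2, 0.3, 0.1]
grip_width: 0.0425
```

Run:
```python
from h import *
to(3,-75,8,90); 
for n in('side',): snap(n,n+'7.png')
im=cv2.imread('pics/side7.png'); cv2.imwrite('pics/side7z.png',cv2.resize(im[180:280,240:360],None,fx=6,fy=6,interpolation=cv2.INTER_CUBIC))
```

```text
t 10.65 stand [   5.6 -110.2    9. ] F [-0.2  0.3  0.1] w 0.042
shift units [ 0.88 -0.06  0.02] turn units [ 0.036 -0.003  0.016]
```

View pics/side7z.png

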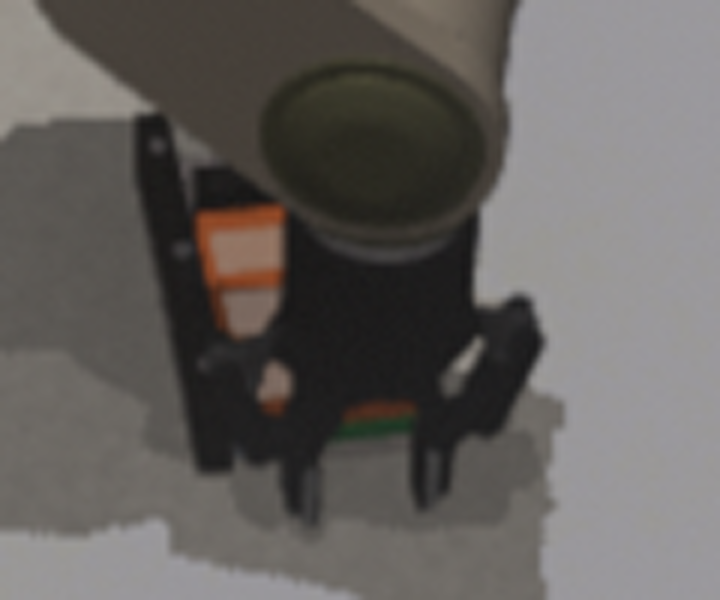

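Both fingers are in front of the -y edge at zoom (305,515) and (430,500). The knuckles are well above the fence top. Next, push along the fence towards the stop.

Call:
{"op": "jog_arm", "data": {"plan": [[[0.05, 0, 0, 0.03, 0, 0.015], [0.05, 0, 0, 0, 0, 0], [0.05, 0, 0, 0, 0, 0], [0.05, 0, 0, 0, 0, 0], [0.05, 0, 0, 0, 0, 0], [0.05, 0, 0, 0, 0, 0], [0.04, 0, 0, 0, 0, 0], [0.04, 0, 0, 0, 0, 0]]]}}

```text
time_s: 11.5
position: [0.5233, -0.154, 0.0085]
tool_rot: [[0.205, 0.979, 0.0], [0.979, -0.205, 0.0], [0.0, 0.0, -1.0]]
ft_force: [-0.4, -3.8, 3.3]
grip_width: 0.0428
```

Call:
{"op": "jog_arm", "data": {"plan": [[[0.04, 0, 0, 0, 0, 0], [0.04, 0, 0, 0, 0, 0], [0.04, 0, 0, 0, 0, 0]]]}}

```text
time_s: 11.8
position: [0.5243, -0.1492, 0.0084]
tool_rot: [[0.205, 0.979, 0.0], [0.979, -0.205, 0.0], [0.001, 0.0, -1.0]]
ft_force: [-1.1, -4.7, 3.4]
grip_width: 0.043
```

Run:
```python
from h import *
to(3,-80,8,90); 
for n in('side','top'): snap(n,n+'8.png')
im=cv2.imread('pics/side8.png')[180:280,240:360]; im2=cv2.imread('pics/top8.png')[160:260,230:350]
cv2.imwrite('pics/c8.png',np.hstack([cv2.resize(i,None,fx=3.3,fy=3.3,interpolation=cv2.INTER_CUBIC) for i in(im,im2)]))
```

```text
t 11.8 stand [  5.5 -90.7   8.4] F [-1.1 -4.7  3.4] w 0.043
shift units [ 0.27 -0.06  0.01] turn units [ 0.002 -0.004 -0.005]
```

View pics/c8.png

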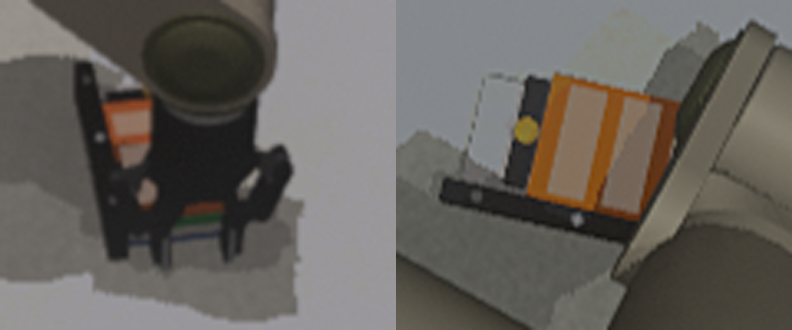

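Run:
```python
import cv2
im=cv2.imread('pics/side8.png')[195:265,250:340];cv2.imwrite('pics/a8.png',cv2.convertScaleAbs(cv2.resize(im,None,fx=8,fy=8,interpolation=cv2.INTER_CUBIC),alpha=1.7))
im=cv2.imread('pics/top8.png')[170:245,240:320];cv2.imwrite('pics/b8.png',cv2.convertScaleAbs(cv2.resize(im,None,fx=8,fy=8,interpolation=cv2.INTER_CUBIC),alpha=1.7))
```

```text
(no output)
```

View pics/a8.png

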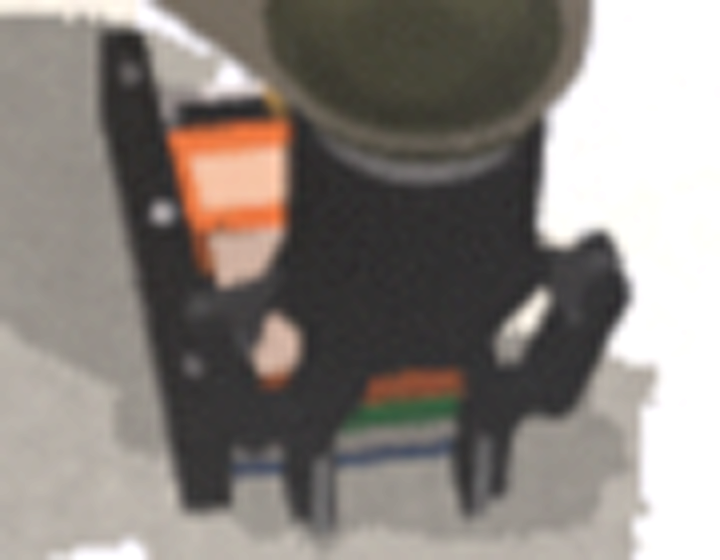

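View pics/b8.png

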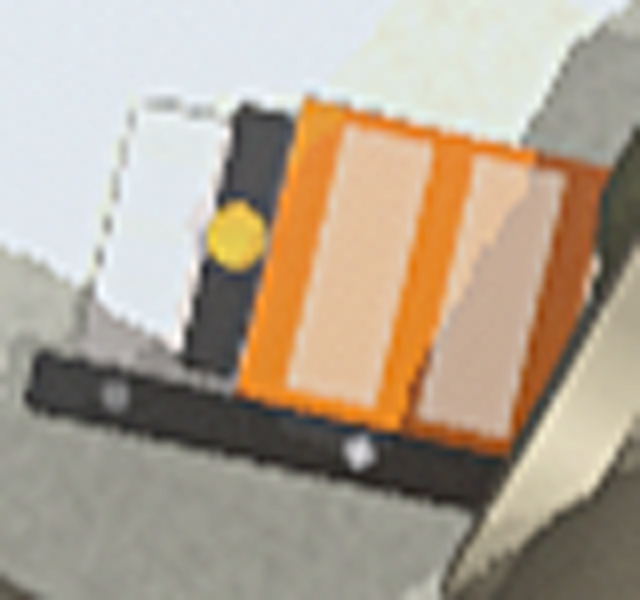

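Run:
```python
from h import *
def q(x,y,z):
    w=ray('side',[(x/8+250,y/8+195)],z/1000)[0]; return stand(w).round(1)
print('blue bottom',q(350,464,20),q(400,455,20),'blue top',q(400,443,26))
print('white/green', q(400,428,32),'green/orange',q(400,398,38),'orange top',q(400,380,44))
for z in(0,9,15,20): print('tipL',z,q(320,530,z),'tipR',q(475,512,z))
c,R,t=cam('side')
s=env.observe(); p=s['position']; T=s['tool_rot']
for l in [(0,0,0),(.011,.021,0),(.011,-.021,0),(-.011,.021,0),(.011,.021,-.01)]:
    P=R@(p+T@np.array(l))+t; u=P[0]/P[2]*c['fx']+c['cx'];v=P[1]/P[2]*c['fy']+c['cy']; print(l,((u-250)*8).round(),((v-195)*8).round())
for f in('top6.png','top8.png'):
    im=cv2.imread('pics/'+f)[160:250,230:350]
    b=cv2.resize(im,None,fx=4,fy=4,interpolation=cv2.INTER_CUBIC).astype(int)
    o=(b[:,:,2]-b[:,:,0]>30)
    n,l,ss,_=cv2.connectedComponentsWithStats(o.astype('uint8'))
    k=1+ss[1:,4].argmax(); v,u=np.where(l==k)
    w=ray('top',np.c_[(u+.5)/4-.5+230,(v+.5)/4-.5+160],.044)
    sy=np.array([stand(a) for a in w]); 
    print(f,'orange max y by x',[(x,sy[abs(sy[:,0]-x)<3,1].max().round(1)) for x in(-30,0,30)], 'x range',[ (y,sy[abs(sy[:,1]-y)<3,0].min().round(1),sy[abs(sy[:,1]-y)<3,0].max().round(1)) for y in(10,30)])
    d=(b.max(2)<82); v,u=np.where(d); w=ray('top',np.c_[(u+.5)/4-.5+230,(v+.5)/4-.5+160],.042); sy=np.array([stand(a) for a in w])
    m=(abs(sy[:,1]-65)<20)&(abs(sy[:,0]-20)<15); print('stop y',sy[m,1].min(),sy[m,1].max())
```

```text
blue bottom [ -5.  -79.2  20. ] [ 11.5 -77.9  20. ] blue top [ 11.2 -78.2  26. ]
white/green [ 11.1 -77.2  32. ] green/orange [ 12.3 -69.9  38. ] orange top [ 12.5 -67.8  44. ]
tipL 0 [-15.7 -87.9   0. ] tipR [ 35. -88.   0.]
tipL 9 [-17.4 -95.6   9. ] tipR [ 32.8 -95.7   9. ]
tipL 15 [ -18.5 -100.7   15. ] tipR [  31.3 -100.9   15. ]
tipL 20 [ -19.5 -105.    20. ] tipR [  30.1 -105.2   20. ]
(0, 0, 0) 387.0 511.0
(0.011, 0.021, 0) 445.0 478.0
(0.011, -0.021, 0) 316.0 493.0
(-0.011, 0.021, 0) 459.0 529.0
(0.011, 0.021, -0.01) 446.0 457.0
top6.png orange max y by x [(-30, np.float64(40.2)), (0, np.float64(40.2)), (30, np.float64(40.1))] x range [(10, np.float64(-44.8), np.float64(42.9)), (30, np.float64(-44.6), np.float64(43.2))]
stop y 58.01651033269127 75.95842380158119
top8.png orange max y by x [(-30, np.float64(57.9)), (0, np.float64(75.6)), (30, np.float64(57.8))] x range [(10, np.float64(-44.4), np.float64(42.5)), (30, np.float64(-44.9), np.float64(42.8))]
stop y 57.763148934830326 76.08581614444402
```

Run:
```python
import cv2
for n in(6,7):
    im=cv2.imread('pics/side%d.png'%n)[225:270,270:330];cv2.imwrite('pics/e%d.png'%n,cv2.convertScaleAbs(cv2.resize(im,None,fx=12,fy=12,interpolation=cv2.INTER_CUBIC),alpha=1.9))
```

```text
(no output)
```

View pics/e6.png

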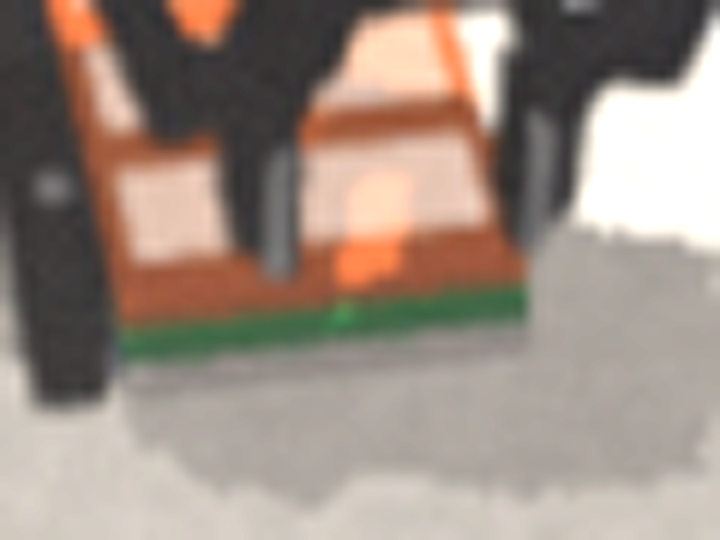

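View pics/e7.png

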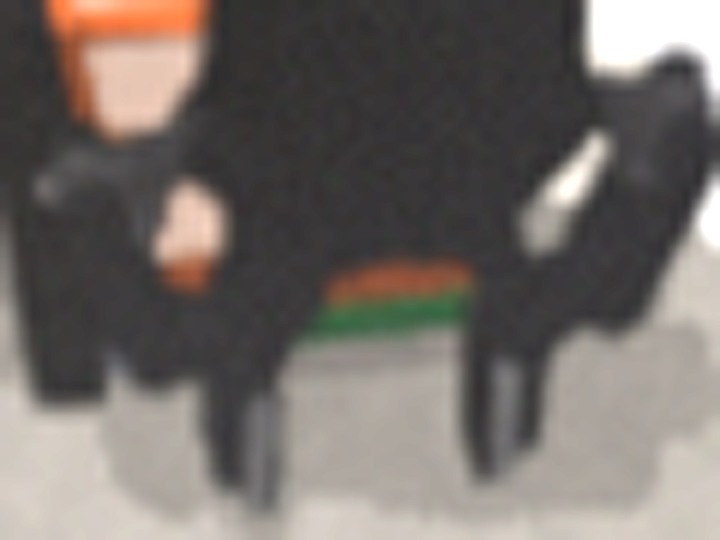

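Call:
{"op": "jog_arm", "data": {"plan": [[[-0.05, 0, -0.05, 0, 0, 0], [0, 0, 0, 0, 0, 0]]]}}

```text
time_s: 12.1
position: [0.5235, -0.1509, 0.0102]
tool_rot: [[0.205, 0.979, -0.001], [0.979, -0.205, 0.002], [0.002, -0.001, -1.0]]
ft_force: [-0.6, -0.1, 0.4]
grip_width: 0.0426
```

Call:
{"op": "jog_arm", "data": {"plan": [[[0, 0, -0.05, 0, 0, 0], [0, 0, 0, 0, 0, 0]]]}}

```text
time_s: 12.3
position: [0.5237, -0.151, 0.0125]
tool_rot: [[0.205, 0.979, 0.0], [0.979, -0.205, 0.001], [0.001, -0.0, -1.0]]
ft_force: [0.5, -0.7, -0.2]
grip_width: 0.0422
```

Run:
```python
from h import *
to(3,-80,8,90); 
for n in('side','top'): snap(n,n+'9.png')
import cv2
im=cv2.imread('pics/side9.png')[225:270,270:330];cv2.imwrite('pics/e9.png',cv2.convertScaleAbs(cv2.resize(im,None,fx=12,fy=12,interpolation=cv2.INTER_CUBIC),alpha=2.2))
```

```text
t 12.3 stand [  5.3 -92.6  12.5] F [ 0.5 -0.7 -0.2] w 0.042
shift units [ 0.31 -0.06  0.11] turn units [-0.001 -0.007 -0.005]
```

View pics/e9.png

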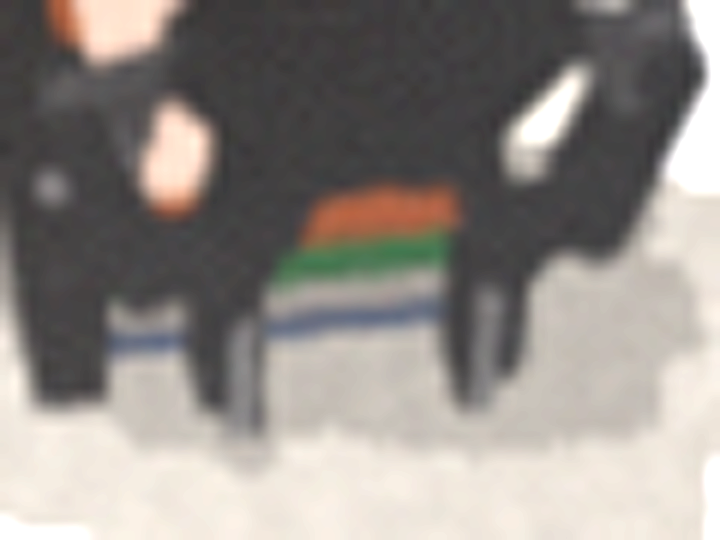

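Run:
```python
from h import *
im,d=snap('top'); P=cloud('top',d); o=(im[:,:,0].astype(int)-im[:,:,2]>25); o[:, :255]=0;o[:,345:]=0;o[:170]=0;o[235:]=0
S=np.array([stand(p) for p in P[o]]); 
A1=np.c_[S[:,:2],np.ones(len(S))]; 
m=(S[:,2]>35)&(S[:,2]<60); c=np.linalg.lstsq(A1[m],S[m,2],rcond=None)[0]; print(c,m.sum(),S[m,0].min(),S[m,0].max(),S[m,1].min(),S[m,1].max())
print(np.std(S[m,2]-A1[m]@c))
# side depth profile of -y face
im,d=snap('side'); P=cloud('side',d)
for u in (285,298,300,303):
    print(u,[ (v,*[int(round(a)) for a in stand(P[v,u])[1:]], im[v,u].tolist()) for v in range(236,262)])
```

```text
[3.98468629e-03 1.16873693e-02 4.42257106e+01] 1501 -44.81634489522461 41.582538153069244 -35.79389665593227 74.16862468614102
2.414979255744917
285 [(236, -41, 46, [123, 105, 95]), (237, -45, 46, [123, 104, 95]), (238, -47, 45, [123, 105, 96]), (239, -52, 46, [123, 105, 95]), (240, -55, 45, [114, 93, 82]), (241, -60, 47, [93, 67, 53]), (242, -61, 45, [63, 41, 32]), (243, -87, 70, [37, 32, 30]), (244, -92, 71, [31, 31, 31]), (245, -93, 68, [34, 33, 34]), (246, -96, 68, [33, 31, 32]), (247, -100, 69, [33, 32, 32]), (248, -100, 65, [32, 31, 32]), (249, -99, 61, [32, 32, 33]), (250, -101, 59, [46, 44, 43]), (251, -90, 43, [54, 51, 50]), (252, -89, 38, [46, 46, 47]), (253, -90, 36, [38, 38, 44]), (254, -90, 32, [52, 51, 52]), (255, -91, 30, [67, 66, 63]), (256, -92, 27, [76, 74, 71]), (257, -71, -1, [85, 82, 79]), (258, -75, 0, [91, 88, 83]), (259, -79, 1, [92, 89, 84]), (260, -81, 0, [93, 90, 86]), (261, -86, 1, [94, 91, 86])]
298 [(236, -113, 116, [29, 28, 29]), (237, -113, 113, [30, 28, 28]), (238, -112, 108, [31, 30, 31]), (239, -104, 97, [28, 28, 28]), (240, -102, 90, [34, 31, 31]),
[... 1498 characters left out ...]
, [30, 28, 29]), (239, -104, 94, [30, 30, 30]), (240, -105, 92, [43, 33, 32]), (241, -62, 42, [69, 42, 31]), (242, -67, 44, [83, 47, 33]), (243, -69, 42, [79, 46, 32]), (244, -69, 38, [63, 50, 36]), (245, -72, 38, [36, 55, 37]), (246, -77, 40, [34, 53, 38]), (247, -79, 38, [52, 61, 51]), (248, -78, 34, [72, 72, 68]), (249, -80, 32, [73, 70, 69]), (250, -80, 28, [55, 55, 61]), (251, -80, 24, [48, 51, 61]), (252, -65, 3, [74, 74, 75]), (253, -65, 0, [90, 87, 83]), (254, -68, 0, [89, 86, 82]), (255, -71, -1, [89, 86, 82]), (256, -76, 1, [92, 88, 85]), (257, -79, 0, [92, 88, 85]), (258, -81, -1, [92, 89, 86]), (259, -87, 2, [91, 88, 84]), (260, -93, 5, [91, 87, 84]), (261, -92, 0, [93, 90, 86])]
```

All four plates are still flat. Green, white and blue have their -y edges at about -79 mm, and orange alone is about 9 mm ahead, already at the stop. The wider part of the finger above the tip must have reached the top plate, because the tool was too low for this opening. I'll raise it and use the wider opening that worked at the fence.

Call:
{"op": "jog_arm", "data": {"plan": [[[-0.1, 0.1, -0.08, 0, 0, 0], [0, 0, 0, 0, 0, 0], [0, 0, 0, 0, 0, 0]]], "grip": 0.15}}

```text
time_s: 12.8
position: [0.527, -0.1561, 0.0156]
tool_rot: [[0.206, 0.979, 0.0], [0.979, -0.206, 0.001], [0.001, 0.0, -1.0]]
ft_force: [-0.4, 0.0, 0.6]
grip_width: 0.0492
```

Run:
```python
from h import *
to(8,-80,15.5,90); 
im,d=snap('side','side10.png');
im=im[225:270,270:330,::-1];cv2.imwrite('pics/e10.png',cv2.convertScaleAbs(cv2.resize(im,None,fx=12,fy=12,interpolation=cv2.INTER_CUBIC),alpha=2.2))
P=cloud('side',d)
# gripper points lowest z by y
S=np.array([stand(p) for p in P[200:270,255:345].reshape(-1,3)])
m=(S[:,1]<-84)&(S[:,1]>-125)&(S[:,2]>10)&(abs(S[:,0])<80)
for x in range(-60,80,10):
    k=m&(abs(S[:,0]-x)<5); 
    if k.any(): print(x,'min z',S[k,2].min().round(), 'y there',S[k][S[k,2].argmin(),1].round(),'max y',S[k,1].max().round())
```

```text
t 12.8 stand [  9.5 -96.9  15.6] F [-0.4  0.   0.6] w 0.049
shift units [ 0.42 -0.04  0.  ] turn units [ 0.002 -0.004 -0.007]
-60 min z 109.0 y there -108.0 max y -85.0
-50 min z 71.0 y there -109.0 max y -87.0
-40 min z 65.0 y there -108.0 max y -89.0
-30 min z 26.0 y there -102.0 max y -86.0
-20 min z 20.0 y there -100.0 max y -86.0
-10 min z 71.0 y there -109.0 max y -95.0
0 min z 90.0 y there -108.0 max y -106.0
10 min z 89.0 y there -106.0 max y -105.0
20 min z 87.0 y there -105.0 max y -105.0
30 min z 20.0 y there -96.0 max y -84.0
40 min z 25.0 y there -107.0 max y -89.0
50 min z 33.0 y there -106.0 max y -90.0
60 min z 67.0 y there -109.0 max y -86.0
70 min z 68.0 y there -108.0 max y -85.0
```

View pics/e10.png

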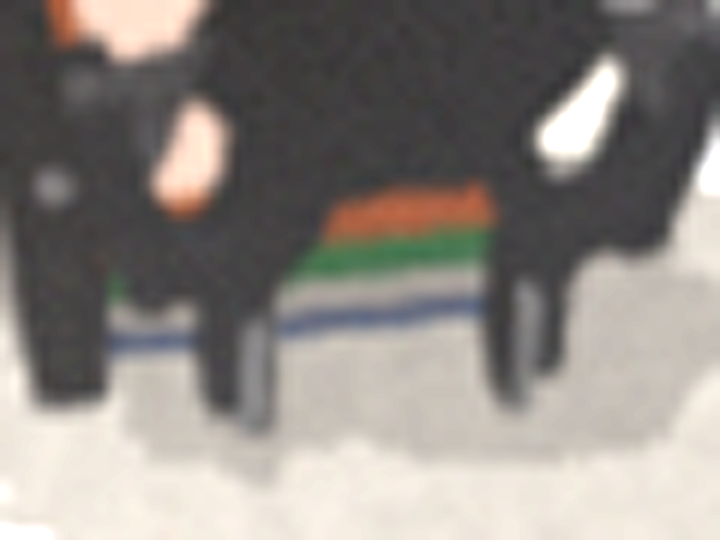

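Call:
{"op": "jog_arm", "data": {"plan": [[[0.06, 0, 0, 0, 0, 0], [0.05, 0, 0, 0, 0, 0], [0.03, 0, 0, 0, 0, 0]]]}}

```text
time_s: 13.15
position: [0.528, -0.1501, 0.0155]
tool_rot: [[0.205, 0.979, 0.0], [0.979, -0.205, 0.001], [0.001, -0.0, -1.0]]
ft_force: [0.5, -0.1, 0.6]
grip_width: 0.0491
```

Call:
{"op": "jog_arm", "data": {"plan": [[[0.02, 0, 0, 0, 0, 0], [0.02, 0, 0, 0, 0, 0]]]}}

```text
time_s: 13.35
position: [0.5283, -0.1491, 0.0155]
tool_rot: [[0.205, 0.979, 0.0], [0.979, -0.205, 0.0], [0.0, 0.0, -1.0]]
ft_force: [-0.8, -2.2, 0.6]
grip_width: 0.0492
```

Call:
{"op": "jog_arm", "data": {"plan": [[[0.02, 0, 0, 0, 0, 0], [0.02, 0, 0, 0, 0, 0]]]}}

```text
time_s: 13.55
position: [0.5287, -0.1475, 0.0155]
tool_rot: [[0.205, 0.979, 0.0], [0.979, -0.205, 0.0], [0.0, 0.0, -1.0]]
ft_force: [-1.1, -2.7, -1.2]
grip_width: 0.0493
```

```bash
cat >> h.py <<'E'
def look(k):
    to(8,-80,15.5,90)
    a,_=snap('side','side%s.png'%k); b,_=snap('top','top%s.png'%k)
    a=a[215:270,262:337,::-1]; b=b[170:225,240:315,::-1]
    f=lambda i:cv2.convertScaleAbs(cv2.resize(i,None,fx=5.2,fy=5.2,interpolation=cv2.INTER_CUBIC),alpha=2)
    cv2.imwrite('pics/c%s.png'%k,np.hstack([f(a),f(b)]))
E
python3 -c "
from h import *
look('11')"
```

```text
t 13.55 stand [  9.4 -88.1  15.5] F [-1.1 -2.7 -1.2] w 0.049
shift units [ 0.2  -0.04  0.  ] turn units [ 0.001 -0.003 -0.006]
```

View pics/c11.png

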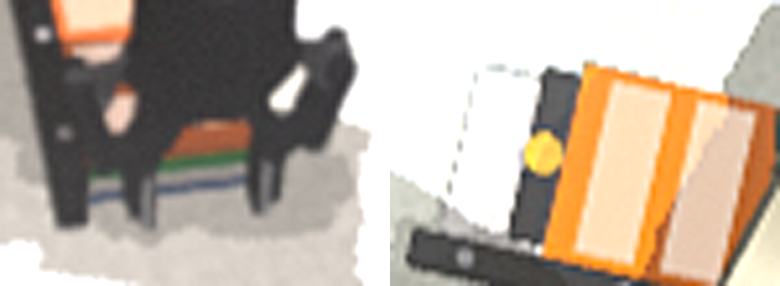

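Only about 3 N now, orange stays at the stop, and the lower three follow. I'll continue.

Call:
{"op": "jog_arm", "data": {"plan": [[[0.03, 0, 0, 0, 0, 0], [0.03, 0, 0, 0, 0, 0], [0.03, 0, 0, 0, 0, 0]]]}}

```text
time_s: 13.95
position: [0.5294, -0.1437, 0.0156]
tool_rot: [[0.205, 0.979, 0.0], [0.979, -0.205, 0.001], [0.001, -0.0, -1.0]]
ft_force: [-0.2, -3.4, -1.1]
grip_width: 0.0492
```

Call:
{"op": "jog_arm", "data": {"plan": [[[0.02, 0, 0, 0, 0, 0], [0.02, 0, 0, 0, 0, 0]]]}}

```text
time_s: 14.15
position: [0.5297, -0.1422, 0.0155]
tool_rot: [[0.205, 0.979, 0.0], [0.979, -0.205, 0.001], [0.001, -0.0, -1.0]]
ft_force: [0.1, -3.6, -1.0]
grip_width: 0.0493
```

Call:
{"op": "jog_arm", "data": {"plan": [[[0.02, 0, 0, 0, 0, 0], [0.01, 0, 0, 0, 0, 0]]]}}

```text
time_s: 14.35
position: [0.53, -0.141, 0.0155]
tool_rot: [[0.205, 0.979, 0.0], [0.979, -0.205, 0.001], [0.001, -0.0, -1.0]]
ft_force: [-1.1, -2.5, -0.7]
grip_width: 0.0491
```

```bash
python3 -c "
from h import *
look('12')"
```

```text
t 14.35 stand [  9.4 -81.5  15.5] F [-1.1 -2.5 -0.7] w 0.049
shift units [ 0.04 -0.03  0.  ] turn units [-0.    -0.005 -0.005]
```

View pics/c12.png

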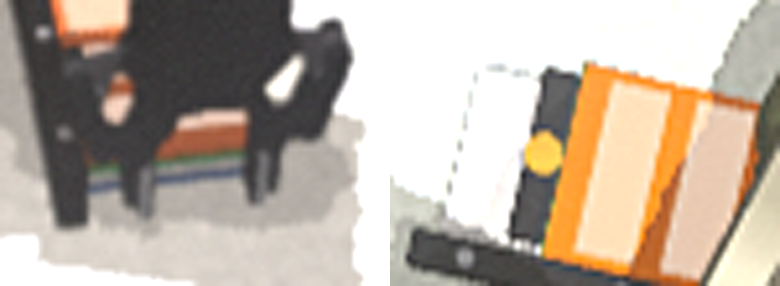

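Call:
{"op": "jog_arm", "data": {"plan": [[[0.02, 0, 0, 0, 0, 0], [0.01, 0, 0, 0, 0, 0]]]}}

```text
time_s: 14.65
position: [0.5302, -0.1404, 0.0156]
tool_rot: [[0.205, 0.979, 0.0], [0.979, -0.205, -0.0], [-0.0, 0.0, -1.0]]
ft_force: [-1.8, -7.4, -2.2]
grip_width: 0.0491
```

Call:
{"op": "jog_arm", "data": {"plan": [[[0.02, 0, 0, 0, 0, 0], [0.01, 0, 0, 0, 0, 0]]]}}

```text
time_s: 14.85
position: [0.5305, -0.1401, 0.0157]
tool_rot: [[0.205, 0.979, 0.0], [0.979, -0.205, -0.002], [-0.002, 0.001, -1.0]]
ft_force: [-2.8, -11.2, -1.9]
grip_width: 0.0489
```

Call:
{"op": "jog_arm", "data": {"plan": [[[0.02, 0, 0, 0, 0, 0], [0.01, 0, 0, 0, 0, 0]]]}}

```text
time_s: 15.05
position: [0.5307, -0.1399, 0.0157]
tool_rot: [[0.204, 0.979, 0.0], [0.979, -0.204, -0.003], [-0.003, 0.001, -1.0]]
ft_force: [-4.7, -18.8, -2.1]
grip_width: 0.0491
```

Firm contact at the stop (about 19 N). I'll back off, lift and look.

Call:
{"op": "jog_arm", "data": {"plan": [[[-0.1, 0, 0, 0, 0, 0], [-0.3, 0, 0, 0, 0, 0], [-0.5, 0, 0, 0, 0, 0], [-0.5, 0, -0.4, 0, 0, 0], [-0.5, 0, -0.8, 0, 0, 0], [-0.7, 0, -0.8, 0, 0, 0], [-0.7, 0, -0.5, 0, 0, 0], [-0.7, 0, 0, 0, 0, 0]]]}}

```text
time_s: 15.85
position: [0.4984, -0.2962, 0.1187]
tool_rot: [[0.205, 0.979, 0.005], [0.979, -0.205, -0.003], [-0.002, 0.005, -1.0]]
ft_force: [-0.7, -0.4, -2.1]
grip_width: 0.0491
```

```bash
cat >> h.py <<'E'
def check(k):
    a,_=snap('side','side%s.png'%k); b,_=snap('top','top%s.png'%k)
    a=a[200:260,255:335,::-1]; b=b[170:245,235:335,::-1]
    cv2.imwrite('pics/ca%s.png'%k,cv2.convertScaleAbs(cv2.resize(a,None,fx=9,fy=9,interpolation=cv2.INTER_CUBIC),alpha=1.8))
    cv2.imwrite('pics/cb%s.png'%k,cv2.convertScaleAbs(cv2.resize(b,None,fx=7,fy=7,interpolation=cv2.INTER_CUBIC),alpha=1.8))
E
python3 -c "
from h import *
st();check('13')"
```

```text
t 15.85 stand [  10.2 -239.9  118.7] F [-0.7 -0.4 -2.1] w 0.049
```

View pics/ca13.png

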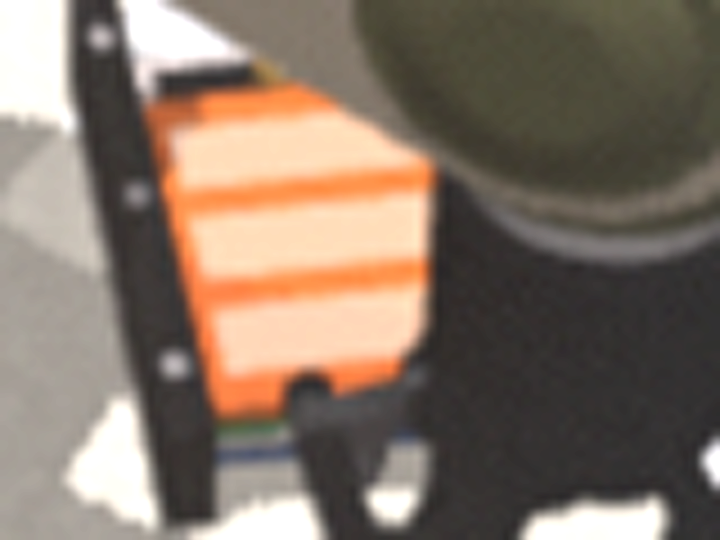

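View pics/cb13.png

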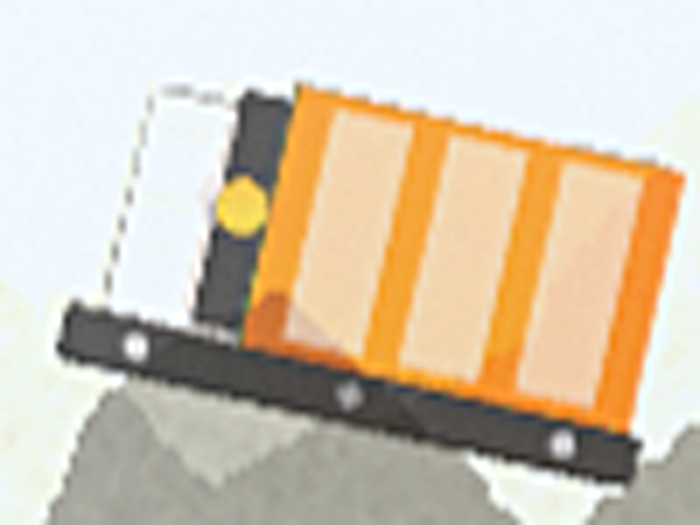

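The lower three plates show a straight edge line. A thin green sliver at zoom (248,315) suggests orange is still about 1 mm off or skewed. I'll go round for a second tap against the fence, then one on the stop.

Call:
{"op": "jog_arm", "data": {"plan": [[[0.6, 0.6, 0, 0, -0.02, 0], [0.6, 0.6, 0, 0, 0, 0], [0.6, 0.6, 0, 0, 0, 0], [0.6, 0.6, 0, 0, 0, 0], [0.8, 0.1, 0, 0, 0, 0], [0.8, 0, 0, 0, 0, 0], [0.8, 0, 0, 0, 0, 0], [0.8, 0, 0, 0, 0, 0], [0.25, 0, 0, 0, 0, 0], [0, 0, 0, 0, 0, -0.95]]]}}

```text
time_s: 16.95
position: [0.6437, -0.0837, 0.1146]
tool_rot: [[0.06, 0.998, -0.001], [0.998, -0.06, -0.001], [-0.001, -0.001, -1.0]]
ft_force: [1.0, -0.2, 0.3]
grip_width: 0.049
```

Call:
{"op": "jog_arm", "data": {"plan": [[[0, 0, 0, 0, 0, -0.95], [0, 0, 0, 0, 0, -0.95], [0, 0, 0, 0, 0, -0.95], [0, 0, 0, 0, 0, -0.95], [0, 0, 0, 0, 0, -0.95], [0, 0, 0, 0, 0, -0.95], [0, 0, 0, 0, 0, -0.95], [0, 0, 0, 0, 0, -0.95], [0, 0, 0, 0, 0, -0.95], [0, 0, 0, 0, 0, -0.95]]]}}

```text
time_s: 17.95
position: [0.6434, -0.086, 0.1146]
tool_rot: [[-0.979, 0.203, -0.001], [0.203, 0.979, -0.002], [0.001, -0.002, -1.0]]
ft_force: [-0.8, 0.7, -0.7]
grip_width: 0.0494
```

```bash
python3 -c "
from h import *
to(85,-6,14.5,180);check('14')"
```

```text
t 17.95 stand [109.1  -4.5 114.6] F [-0.8  0.7 -0.7] w 0.049
shift units [ 0.6  -0.03  2.5 ] turn units [-0.012 -0.006  0.01 ]
```

View pics/ca14.png

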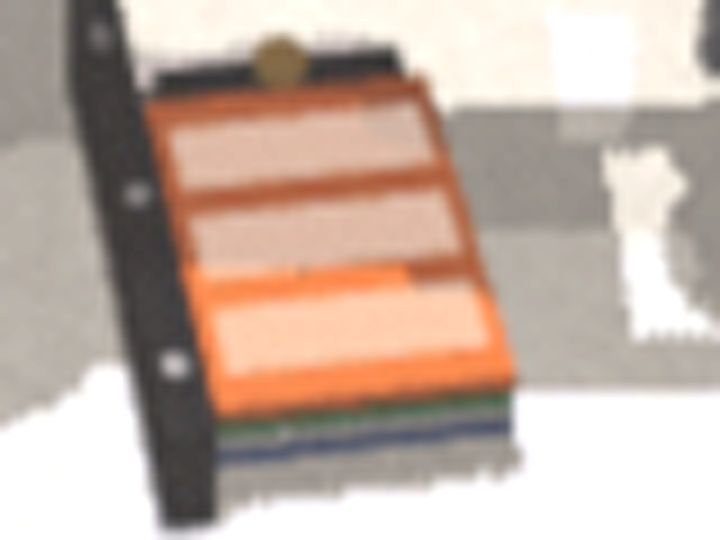

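View pics/cb14.png

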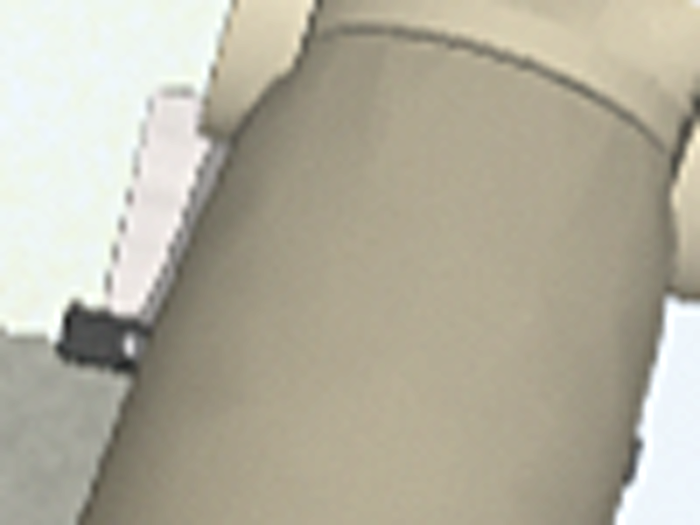

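The stack looks nearly square: orange's right corner is at (515,380), green's at (512,395), white and blue below. I'll do the second fence tap.

Call:
{"op": "jog_arm", "data": {"plan": [[[0, 0, 0.7, -0.01, 0, 0.01], [0, 0, 0.7, 0, 0, 0], [0, 0, 0.6, 0, 0, 0], [0, 0, 0.4, 0, 0, 0], [0.2, 0, 0.1, 0, 0, 0], [0.3, 0, 0, 0, 0, 0], [0.3, 0, 0, 0, 0, 0], [0.2, 0, 0, 0, 0, 0], [0.1, 0, 0, 0, 0, 0], [0.05, 0, 0, 0, 0, 0]]]}}

```text
time_s: 19.05
position: [0.5987, -0.0762, 0.0155]
tool_rot: [[-0.978, 0.211, 0.001], [0.211, 0.978, -0.001], [-0.001, -0.001, -1.0]]
ft_force: [0.2, 0.2, 0.4]
grip_width: 0.0494
```

```bash
python3 -c "
from h import *
to(53.4,-6,14.5,180)"
```

```text
t 19.05 stand [63.4 -4.  15.5] F [0.2 0.2 0.4] w 0.049
shift units [ 0.25 -0.05  0.02] turn units [-0.005  0.005 -0.043]
```

Call:
{"op": "jog_arm", "data": {"plan": [[[0.05, 0, 0.02, 0, 0, -0.04], [0.05, 0, 0, 0, 0, 0], [0.05, 0, 0, 0, 0, 0], [0.03, 0, 0, 0, 0, 0], [0.02, 0, 0, 0, 0, 0]]]}}

```text
time_s: 19.55
position: [0.5909, -0.0745, 0.0142]
tool_rot: [[-0.979, 0.204, -0.0], [0.204, 0.979, -0.001], [0.0, -0.001, -1.0]]
ft_force: [-0.2, -1.0, -0.5]
grip_width: 0.0496
```

Call:
{"op": "jog_arm", "data": {"plan": [[[0.02, 0, 0, 0, 0, 0], [0.02, 0, 0, 0, 0, 0]]]}}

```text
time_s: 19.75
position: [0.5894, -0.0742, 0.0142]
tool_rot: [[-0.979, 0.204, -0.0], [0.204, 0.979, -0.001], [-0.0, -0.001, -1.0]]
ft_force: [-0.8, -0.3, -0.2]
grip_width: 0.0491
```

Call:
{"op": "jog_arm", "data": {"plan": [[[0.02, 0, 0, 0, 0, 0], [0.02, 0, 0, 0, 0, 0]]]}}

```text
time_s: 19.95
position: [0.589, -0.0743, 0.0145]
tool_rot: [[-0.979, 0.204, 0.003], [0.204, 0.979, -0.002], [-0.003, -0.001, -1.0]]
ft_force: [8.0, -0.9, -2.0]
grip_width: 0.0494
```

```bash
python3 -c "
from h import *
to(53.4,-6,14.5,180)"
```

```text
t 19.95 stand [53.5 -4.1 14.5] F [ 8.  -0.9 -2. ] w 0.049
shift units [ 0.   -0.05 -0.  ] turn units [-0.006  0.022  0.001]
```

Call:
{"op": "jog_arm", "data": {"plan": [[[0.03, 0, 0, 0, 0, 0], [0.02, 0, 0, 0, 0, 0], [0, 0, 0, 0, 0, 0]]]}}

```text
time_s: 20.25
position: [0.5891, -0.0743, 0.0153]
tool_rot: [[-0.979, 0.205, 0.008], [0.205, 0.979, -0.003], [-0.009, -0.001, -1.0]]
ft_force: [12.1, -1.1, -2.0]
grip_width: 0.0491
```

Call:
{"op": "jog_arm", "data": {"plan": [[[-0.1, 0, 0, 0, 0, 0], [-0.3, 0, 0, 0, 0, 0], [-0.5, 0, 0, 0, 0, 0], [-0.3, 0, -0.5, 0, 0, 0], [0, 0, -0.8, 0, 0, 0], [0, 0, -0.8, 0, 0, 0]]]}}

```text
time_s: 20.85
position: [0.6323, -0.083, 0.0985]
tool_rot: [[-0.979, 0.204, -0.003], [0.204, 0.979, 0.0], [0.003, -0.001, -1.0]]
ft_force: [0.2, -0.5, -0.1]
grip_width: 0.0494
```

```bash
python3 -c "
from h import *
to(5,-125,95,90)"
```

```text
t 20.85 stand [97.7 -3.8 98.5] F [ 0.2 -0.5 -0.1] w 0.049
shift units [ 2.32 -3.03  0.09] turn units [-0.017 -0.012 10.475]
```

Call:
{"op": "jog_arm", "data": {"plan": [[[0.1, -0.75, 0, -0.017, -0.012, 0], [0.6, -0.75, 0, 0, 0, 0], [0.8, -0.75, 0, 0, 0, 0], [0.8, -0.75, 0, 0, 0, 0], [0, 0, 0, 0, 0, 0.95], [0, 0, 0, 0, 0, 0.95], [0, 0, 0, 0, 0, 0.95], [0, 0, 0, 0, 0, 0.95], [0, 0, 0, 0, 0, 0.95], [0, 0, 0, 0, 0, 0.95]]]}}

```text
time_s: 21.85
position: [0.5179, -0.1817, 0.0977]
tool_rot: [[-0.483, 0.875, 0.001], [0.875, 0.483, 0.002], [0.001, 0.002, -1.0]]
ft_force: [-0.4, 0.8, -0.2]
grip_width: 0.0491
```

Call:
{"op": "jog_arm", "data": {"plan": [[[0, 0, 0, 0, 0, 0.95], [0, 0, 0, 0, 0, 0.95], [0, 0, 0, 0, 0, 0.95], [0, 0, 0, 0, 0, 0.95], [0, 0, 0, 0, 0, 0.95], [0, 0, 0.5, 0, 0, 0.025], [0, 0, 0.6, 0, 0, 0], [0, 0, 0.6, 0, 0, 0], [0, 0, 0.3, 0, 0, 0], [0, 0, 0.05, 0, 0, 0]]]}}

```text
time_s: 22.85
position: [0.5178, -0.1814, 0.0147]
tool_rot: [[0.205, 0.979, -0.001], [0.979, -0.205, 0.003], [0.003, -0.001, -1.0]]
ft_force: [-0.6, -0.0, 0.5]
grip_width: 0.0491
```

```bash
python3 -c "
from h import *
to(5,-81,15,90)
check('15')"
```

```text
t 22.85 stand [   5.7 -123.5   14.7] F [-0.6 -0.   0.5] w 0.049
shift units [ 1.06 -0.02 -0.  ] turn units [-0.007 -0.019 -0.   ]
```

View pics/cb15.png

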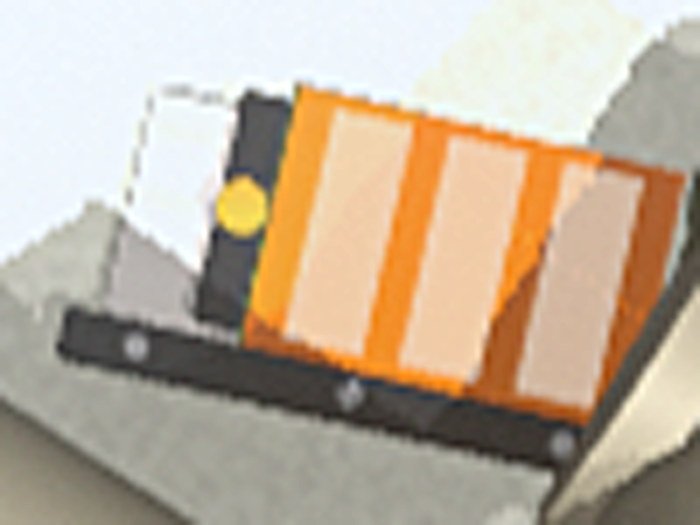

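Now the second tap on the stop.

Call:
{"op": "jog_arm", "data": {"plan": [[[0.2, 0, 0, 0, -0.019, 0], [0.3, 0, 0, 0, 0, 0], [0.2, 0, 0, 0, 0, 0], [0.1, 0, 0, 0, 0, 0], [0.05, 0, 0, 0, 0, 0], [0.05, 0, 0, 0, 0, 0], [0.04, 0, 0, 0, 0, 0], [0.02, 0, 0, 0, 0, 0], [0.02, 0, 0, 0, 0, 0]]]}}

```text
time_s: 23.85
position: [0.5265, -0.1435, 0.0159]
tool_rot: [[0.205, 0.979, 0.002], [0.979, -0.205, -0.001], [-0.001, 0.002, -1.0]]
ft_force: [-0.7, -0.7, 0.1]
grip_width: 0.0492
```

Call:
{"op": "jog_arm", "data": {"plan": [[[0.02, 0, 0, 0, 0, 0], [0.02, 0, 0, 0, 0, 0]]]}}

```text
time_s: 24.05
position: [0.5268, -0.1419, 0.0158]
tool_rot: [[0.205, 0.979, 0.001], [0.979, -0.205, -0.001], [-0.001, 0.002, -1.0]]
ft_force: [0.3, 0.1, 0.3]
grip_width: 0.0491
```

Call:
{"op": "jog_arm", "data": {"plan": [[[0.02, 0, 0, 0, 0, 0], [0.02, 0, 0, 0, 0, 0]]]}}

```text
time_s: 24.25
position: [0.5271, -0.1402, 0.0159]
tool_rot: [[0.205, 0.979, 0.002], [0.979, -0.205, -0.001], [-0.001, 0.002, -1.0]]
ft_force: [0.3, -0.2, -0.0]
grip_width: 0.0493
```

```bash
python3 -c "
from h import *
to(5,-81,15,90)"
```

```text
t 24.25 stand [  6.4 -81.3  15.9] F [ 0.3 -0.2 -0. ] w 0.049
shift units [ 0.01 -0.04  0.02] turn units [ 0.012  0.007 -0.001]
```

Call:
{"op": "jog_arm", "data": {"plan": [[[0.02, 0, 0, 0, 0, 0], [0.01, 0, 0, 0, 0, 0]]]}}

```text
time_s: 24.45
position: [0.5275, -0.1397, 0.016]
tool_rot: [[0.204, 0.979, 0.002], [0.979, -0.204, -0.003], [-0.002, 0.002, -1.0]]
ft_force: [-2.0, -6.4, -1.3]
grip_width: 0.0492
```

Call:
{"op": "jog_arm", "data": {"plan": [[[0.03, 0, 0, 0, 0, 0], [0.01, 0, 0, 0, 0, 0]]]}}

```text
time_s: 24.65
position: [0.5278, -0.1394, 0.016]
tool_rot: [[0.204, 0.979, 0.002], [0.979, -0.204, -0.005], [-0.004, 0.003, -1.0]]
ft_force: [-2.3, -12.7, -1.3]
grip_width: 0.0488
```

Call:
{"op": "jog_arm", "data": {"plan": [[[0.02, 0, 0, 0, 0, 0], [0.0, 0, 0, 0, 0, 0]]]}}

```text
time_s: 24.85
position: [0.5279, -0.1394, 0.0161]
tool_rot: [[0.204, 0.979, 0.002], [0.979, -0.204, -0.006], [-0.005, 0.003, -1.0]]
ft_force: [-4.5, -16.1, -2.2]
grip_width: 0.0488
```

Call:
{"op": "jog_arm", "data": {"plan": [[[-0.1, 0, 0, 0, 0, 0], [-0.3, 0, 0, 0, 0, 0], [-0.5, 0, 0, 0, 0, 0], [-0.5, 0, -0.4, 0, 0, 0], [-0.5, 0, -0.8, 0, 0, 0], [-0.7, -0.3, -0.8, 0, 0, 0], [-0.7, -0.5, -0.8, 0, 0, 0], [-0.7, -0.6, -0.4, 0, 0, 0], [-0.7, -0.6, 0, 0, 0, 0], [-0.7, -0.6, 0, 0, 0, 0]]]}}

```text
time_s: 25.85
position: [0.3804, -0.3277, 0.1446]
tool_rot: [[0.204, 0.979, 0.003], [0.979, -0.204, -0.002], [-0.002, 0.003, -1.0]]
ft_force: [1.0, -0.4, -0.0]
grip_width: 0.0489
```

Call:
{"op": "jog_arm", "data": {"plan": [[[-0.4, -0.7, 0, 0, 0, 0], [-0.4, -0.7, 0, 0, 0, 0], [-0.4, -0.7, 0, 0, 0, 0], [0, 0, 0, 0, 0, 0], [0, 0, 0, 0, 0, 0]]]}}

```text
time_s: 26.35
position: [0.2893, -0.3568, 0.1439]
tool_rot: [[0.206, 0.979, 0.002], [0.979, -0.206, -0.001], [-0.001, 0.002, -1.0]]
ft_force: [-0.3, 0.9, -0.1]
grip_width: 0.0492
```

```bash
python3 -c "
from h import *
st();check('16')
import numpy as np
im,d=vision.get_image('top')
b=cv2.resize(im[160:250,230:350,::-1],None,fx=4,fy=4,interpolation=cv2.INTER_CUBIC).astype(int)
o=(b[:,:,2]-b[:,:,0]>20); o[:,:180]=0
for r in rects(b,cv2.morphologyEx(o.astype('uint8'),cv2.MORPH_CLOSE,np.ones((7,7))),.044,(230,160),3000):
    c=stand([r[0][0]/1000,r[0][1]/1000,0]); print('orange',c.round(1),r[1].round(1),r[2])
"
```

```text
t 26.35 stand [-182.1 -342.   143.9] F [-0.3  0.9 -0.1] w 0.049
orange [-0.8 -5.9  0. ] [129.7  88.5] 78.23681640625
```

View pics/ca16.png

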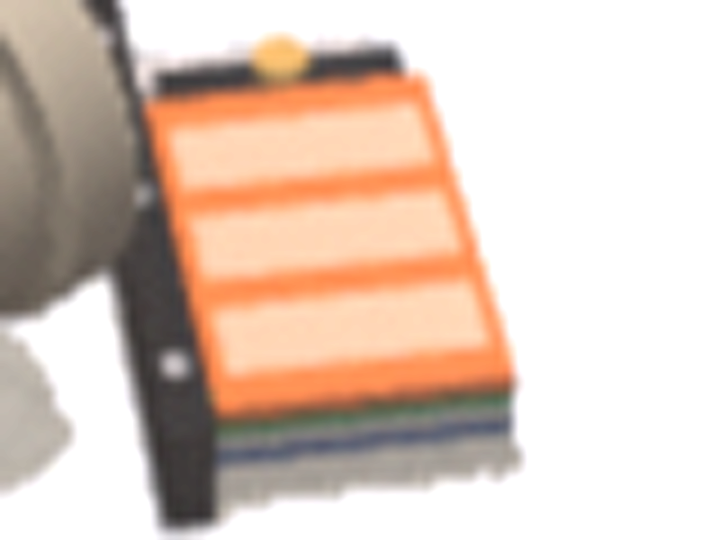

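View pics/cb16.png

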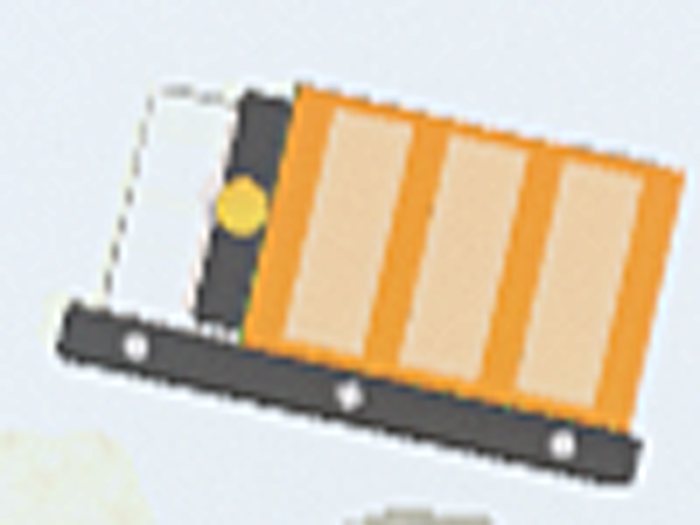

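Run:
```python
from h import *
im=cv2.imread('pics/side16.png').astype(int)
c,R,t=cam('side')
def pr(x,y,z):
    w=np.r_[(O+x*X+y*Y),z]/1000; P=R@w+t; return P[0]/P[2]*c['fx']+c['cx'],P[1]/P[2]*c['fy']+c['cy']
for x in(-25,0,25):
    print(x,[tuple(np.round(pr(x,-70,z),1)) for z in(44,38,32,26,20)])
    u=int(round(pr(x,-70,32)[0])); print(u,[(v,im[v,u,::-1].tolist()) for v in range(240,256)])
# +x corner lines
print([tuple(np.round(pr(43,-70,z),1)) for z in(44,38,32,26,20)])
for z,v in((44,243),(35,246),(29,248),(23,250)): print(z,v,im[v,306:316].tolist())
```

```text
-25 [(np.float64(285.6), np.float64(244.8)), (np.float64(285.5), np.float64(246.4)), (np.float64(285.5), np.float64(248.0)), (np.float64(285.4), np.float64(249.6)), (np.float64(285.4), np.float64(251.2))]
285 [(240, [147, 111, 89]), (241, [147, 93, 63]), (242, [146, 82, 48]), (243, [146, 81, 47]), (244, [130, 73, 45]), (245, [97, 55, 38]), (246, [69, 52, 39]), (247, [52, 61, 50]), (248, [71, 72, 67]), (249, [66, 65, 68]), (250, [51, 54, 64]), (251, [76, 75, 76]), (252, [93, 89, 85]), (253, [92, 88, 83]), (254, [100, 95, 91]), (255, [123, 120, 119])]
0 [(np.float64(295.3), np.float64(243.7)), (np.float64(295.2), np.float64(245.3)), (np.float64(295.1), np.float64(246.9)), (np.float64(295.1), np.float64(248.5)), (np.float64(295.0), np.float64(250.1))]
295 [(240, [146, 89, 58]), (241, [146, 81, 48]), (242, [147, 81, 48]), (243, [125, 70, 43]), (244, [84, 53, 40]), (245, [62, 53, 41]), (246, [58, 64, 55]), (247, [71, 71, 69]), (248, [58, 59, 65]), (249, [57, 58, 66]), (250, [81, 79, 80]), (251, [92, 88, 84]), (252, [92, 87, 83]), (253, [102, 97, 93]), (254, [131, 128, 128]), (255, [152, 1
[... 708 characters left out ...]
, np.float64(246.6)), (np.float64(311.4), np.float64(248.2))]
44 243 [[40, 52, 76], [40, 53, 76], [40, 52, 73], [40, 52, 70], [38, 52, 68], [52, 62, 75], [120, 120, 127], [148, 146, 149], [153, 151, 152], [151, 150, 152]]
35 246 [[68, 67, 69], [70, 68, 69], [68, 66, 67], [66, 64, 65], [66, 64, 65], [76, 72, 72], [137, 133, 134], [153, 150, 152], [152, 151, 153], [153, 151, 152]]
29 248 [[71, 67, 67], [72, 69, 70], [73, 71, 71], [74, 72, 72], [76, 75, 75], [85, 85, 86], [137, 135, 137], [154, 150, 152], [154, 150, 152], [153, 150, 151]]
23 250 [[85, 89, 93], [85, 89, 94], [86, 89, 93], [85, 89, 92], [86, 90, 93], [83, 88, 92], [97, 100, 103], [141, 138, 140], [153, 150, 152], [153, 150, 152]]
```

```bash
python3 -c "
from h import *
st(); print(close_job())"
```

```text
t 26.5 stand [-181.2 -341.3  143.8] F [0.3 0.4 0.4] w 0.049
the job is handed in; nothing more can be done
None
```

The stack is squared against both the fence and the end stop, and the job is handed in at 26.5 s. I pushed it twice against each; the largest force I read was about 19 N. I then moved the hand clear.

**Last checks:**
- **Orange plate:** its angle matches the fence (78.24° against 78.2°), and it sits against the stop, whose face I found at about stand y +58 mm.
- **Other plates:** the side view shows all four edges evenly spaced and in line to about 1 mm on the -y face and the +x corner. The order is unchanged. The second pushes met firm contact at the same positions as the first ones.
- **Hand:** clear of everything, with zero force to within sensor noise.

**What went wrong or stayed unclear:**
- **Orange slid ahead:** on the first push to the stop, orange ran about 9 mm ahead of the others and reached the stop early. I never found what caught it. Raising the tool and opening the fingers slightly wider cured it.
- **Green line at the stop:** a faint green line still shows between orange and the stop in the top view. I took it for a picture artefact, since the same tint shows along the fence, but a gap under 1 mm can't be ruled out.
- **Slide box, bottle and mouse:** I never moved the arm against them, but I did not re-measure their positions at the end.

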